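# Hang the cordless drivers in the charging rack and start the charge

## Task

Put every cordless driver that lies on the bench on charge: pinch it by the steel ball at its tail with the gripper pointing down, lift it, loosen the grip just enough that it swings down to hang bit-down, grip again, and hang it upright by its collar in a free lane of the rack (any lane, one driver to a lane). When all are hanging, push the rack's door shut until its latch snaps in, then press the keys on the control pad fully down and release them, one at a time: first the round one, then the square one, then the long bar. Leave everything else on the bench alone.

Things in the scene. Friction and masses are not known exactly. Their poses are not given: they have to be found in the camera images.
- driver_a: Cordless driver (2 or 3 of the 3 are present), 172 mm long, 0.18 to 0.34 kg. Origin: centre of the 24 mm steel ball at its tail. +x runs from bit to ball. From the origin along -x: neck 12 mm thick to 32 mm, square collar 46x46 mm from 32 to 40 mm, round body 26 mm thick to 130 mm, rubber nose ring 46 mm across to 142 mm, bit to 160 mm; centre of mass at about 90 mm. Lies level, ball 23 mm up. A grip over 75 N holds it level, 10 to 25 N lets it swing down, under 5 N drops it.
- driver_a_collar (a point): Centre of the collar face that looks toward the bit (the face that rests on the rails when the driver hangs), 40 mm from the ball's centre along the driver's -x.
- driver_b: Cordless driver (2 or 3 of the 3 are present), 172 mm long, 0.18 to 0.34 kg. Origin: centre of the 24 mm steel ball at its tail. +x runs from bit to ball. From the origin along -x: neck 12 mm thick to 32 mm, square collar 46x46 mm from 32 to 40 mm, round body 26 mm thick to 130 mm, rubber nose ring 46 mm across to 142 mm, bit to 160 mm; centre of mass at about 90 mm. Lies level, ball 23 mm up. A grip over 75 N holds it level, 10 to 25 N lets it swing down, under 5 N drops it.
- driver_b_collar (a point): Centre of the collar face that looks toward the bit (the face that rests on the rails when the driver hangs), 40 mm from the ball's centre along the driver's -x.
- driver_c: Cordless driver (2 or 3 of the 3 are present), 172 mm long, 0.18 to 0.34 kg. Origin: centre of the 24 mm steel ball at its tail. +x runs from bit to ball. From the origin along -x: neck 12 mm thick to 32 mm, square collar 46x46 mm from 32 to 40 mm, round body 26 mm thick to 130 mm, rubber nose ring 46 mm across to 142 mm, bit to 160 mm; centre of mass at about 90 mm. Lies level, ball 23 mm up. A grip over 75 N holds it level, 10 to 25 N lets it swing down, under 5 N drops it.
- driver_c_collar (a point): Centre of the collar face that looks toward the bit (the face that rests on the rails when the driver hangs), 40 mm from the ball's centre along the driver's -x.
- charge_rack: Fixed grey charging rack 256 mm wide, open at the top. Origin on the bench under the middle lane's hanging place; -x is its open front, y along its width. Three lanes 74 mm apart, each a 36 mm gap between level rails (8 mm thick, tops at 165 mm) from 36 mm before to 39 mm behind that place. Back wall inner face at x = +39 mm, front door at x = -53 mm, floor 26 mm thick, side walls 165 mm high at y = +-123 mm.
- lane1 (a point): Hanging place of the left (+y) lane: centre of its gap, level with the rail tops. A driver hangs here with its collar on the two rails and its ball 40 mm above.
- lane2 (a point): Hanging place of the middle lane: centre of its gap, level with the rail tops. A driver hangs here with its collar on the two rails and its ball 40 mm above.
- lane3 (a point): Hanging place of the right (-y) lane: centre of its gap, level with the rail tops. A driver hangs here with its collar on the two rails and its ball 40 mm above.
- door (a joint): Angle of the rack's front door (rad): 0 shut, at most 2.0; it starts open at 1.55 to 1.9. Leaf 222 mm wide, 8 mm thick, from 35 to 176 mm above the bench, clear pane in an aluminium frame. Upright hinge at the rack's right (-y) front corner; it opens toward the rack's -x and turns stiffly enough to stay put (0.03 N m).
- door_hinge (a point): Hinge line of the door, 100 mm above the bench; x and y axes turn with the leaf: +y along the leaf to its free edge, -x out of its outer face (4 mm away).
- door_edge (a point): On the door's outer face at the free edge, 223 mm from the hinge line, 150 mm above the bench; axes as at door_hinge. Push the outer face near here; riding over the strike takes about 2 to 4 N.
- bolt (a joint): How far the door's bevelled latch bolt is pushed in (m) against its spring: 0 out, 0.010 at most. It meets the strike at about 0.08 rad of door angle, is about 6 mm in from 0.04 rad, and snaps out at about 0.007 rad; latched = door within 0.025 rad of shut and bolt out.
- round_key (a joint): Travel of the round key, 28 mm across (m): 0 up, 0.006 fully down, sprung; moves 1 N at first to 4 N when fully down. Counts as pressed beyond 0.004.
- round_key_top (a point): Centre of the top face of the round key, 28 mm across, white, on the low control pad (190x66x20 mm) at the left, key tops 38 mm above the bench. The three keys stand in a row 60 mm apart, one behind the other, in an order that varies.
- square_key (a joint): Travel of the square key, 27x27 mm (m): 0 up, 0.006 fully down, sprung; moves 1 N at first to 4 N when fully down. Counts as pressed beyond 0.004.
- square_key_top (a point): Centre of the top face of the square key, 27x27 mm, white, on the low control pad (190x66x20 mm) at the left, key tops 38 mm above the bench. The three keys stand in a row 60 mm apart, one behind the other, in an order that varies.
- bar_key (a joint): Travel of the long narrow bar key, 50x18 mm (m): 0 up, 0.006 fully down, sprung; moves 1 N at first to 4 N when fully down. Counts as pressed beyond 0.004.
- bar_key_top (a point): Centre of the top face of the long narrow bar key, 50x18 mm, white, on the low control pad (190x66x20 mm) at the left, key tops 38 mm above the bench. The three keys stand in a row 60 mm apart, one behind the other, in an order that varies.
- flux_jar: Bystander: round jar 45 mm across, 30 mm tall with a screw lid; origin at the centre of its underside. Leave it alone.
- calliper: Bystander: slide calliper 170 mm long lying flat; origin at the centre of its underside. Leave it alone.
- flux_bottle: Bystander: upright nozzle bottle 33 mm across, 92 mm tall; origin at the centre of its underside. Leave it alone.

How it is judged:
By the outcome, as a careful person would: the job done as asked, in the order asked, and still so for the second after the job is handed in, with the robot touching nothing.
Of driver_a, driver_b, driver_c only 2 to 3 are there at a start; the rules pass over those that are not, and their reading is None.
At some moment in a run one of driver_a, driver_b, driver_c may be knocked a few centimetres aside while the robot is not near it.
Once in a run the grip may slacken for a moment while it holds something.
It also fails if it takes over 210 s, if anything falls off the work surface, if the arm or the gripper's body presses on something with over 40 N, if the wrist force passes 120 N, or if a joint passes its speed limit or range.

## Robot

A 6-joint arm with a two-finger parallel gripper is mounted at the origin on a cart in front of the work surface, level with it; the furniture and walls round the work are solid. World frame = base frame: x ahead of the robot, y to its left, z up, the work surface at z = 0. Lengths are in m, angles in rad, forces in N, time in s.
With the tool pointing down it reaches from about 0.35 to 0.925 m from the base axis. Payload 6.4 kg.
Tool frame: the origin (TCP) lies at the very end of the fingers, on their centre line; the grasp point (between the pads) lies 19 mm behind it (r.pinch_z is the distance from the TCP to the grasp point, in m); z points along the fingers, y is the direction in which the jaws open and shut (so a half turn about z gives the same grasp; the last joint's range is limited). The gripper opens to 94 mm and grips with 3 to 60 N. Pads are 16 mm wide; open, the fingers measure 119 mm over their backs; the gripper's body (75 mm by 177 mm) begins 78 mm behind the grasp point.
Start: joints at [1.089, 0.245, 1.558, -0, 1.339, -0.174], TCP at [0.197, 0.619, 0.205] pointing down, gripper open.
Joint ranges: [-3.13, 3.13], [-1.02, 2.26], [0.13, 2.54], [-0.95, 4.09], [0.21, 2.88], [-2.74, 2.74]. Speed limits (rad/s): [2.57, 2.57, 3.14, 3.14, 3.14, 3.14].

## Interface

Orientations are given as a unit quaternion [w, x, y, z].
In Python, from cell import r, cams gives the robot as it stands. The module is installed in compiled form; this text tells all that it offers.
- The arm moves only by the tool arm_command, never from a script. Its argument "deltas" is a list of rows, each an object with "rotation": the turn, a rotation vector about the tool's x, y, z in rad, a list of three; "translation": the shift along the tool's x, y, z in m, a list of three; "hand": the gripper's target within -1 to 1 (fully open at 1, half-way at 0, shut at -1). In form: [{"rotation": [rx, ry, rz], "translation": [tx, ty, tz], "hand": hand}, ...]. A call has 1 to 12 rows; each row shifts and turns the pose as measured when the row begins, along the tool's axes as they then stand; what a row does not reach is not made up. A row lasts 1/8 s, in which the tool goes at most 62.5 mm and 10.7 degrees, less where a joint would pass 70% of its speed; a pose out of reach is approached as far as the arm can. A call with a gripper value outside its range is refused whole. The fingers move at their own pace and stop on an object; "squeeze" is the grip in N (left out, the last holds). Time passes only in rows, so rows that do not move let the fingers close. It gives the time, the measured TCP pose, the force and the opening at its end, in the units of the state.
- r.read_state(): the state, without advancing time (a new reading comes with each control period).
- cams.get_image(name): name is "scene" or "top" or "wrist"; returns the picture (384x512x3 uint8, red, green, blue); there is no depth.
- cams.get_calibration(name): a dict with "fx", "fy", "cx", "cy" (pixels), "extrinsics" (4x4, takes a point from camera to world coordinates). Camera axes: x right, y down, z forward; pixel columns grow to the right and rows downward; lengths in m; the calibration is good to about 2 mm. A picture is of the moment at which its call begins: read the wrist's pose just before it. get_calibration takes no time and is no camera call; for the wrist camera it gives the pose at the moment of the call.
- r.hand_in(): hands the job in, once; it reports no verdict.
The state is a dict: "time": time; "joint_pos": joint angles; "joint_velocities": joint speeds; "joint_torque": joint torques, N m; "tool_pos": TCP position; "tcp_rot": TCP orientation; "wrist_force": force on the tool from outside, world axes, zero at the start; "torque": the same for the moment, N m; "width": opening from 0.0 (shut) to 1.0 (fully open).
Only numpy, scipy, OpenCV 4.12 (cv2) and the standard library are available. Lean on these libraries where they do the work, as an engineer would, in place of code of your own. Each camera call takes 0.05 s, during which the arm holds its last target.

## Working session

There is one attempt and no reset: what is moved stays moved. The work goes in short steps, Python scripts to look and compute and a tool call to move; the robot and the scene stay as the last step left them, time stands still between calls to the robot, and variables do not carry over. Pictures are saved under pics/ and viewed, and the job is handed in when it is done.

Besides the shell and the picture viewer there is one more tool, called after "Request:" as name(argument=value, ...), one argument or row to a line, values as JSON. arm_command: Moves the arm, as the interface text tells. Its arguments: {"type":"object","properties":{"deltas":{"type":"array"},"squeeze":{"type":"number"}},"required":["deltas"]}

```bash
ls; mkdir -p pics; cat > h.py <<'E'
import numpy as np, cv2
from cell import r, cams
from scipy.spatial.transform import Rotation as R
def snap(n,f):
    c=cams.get_calibration(n); im=np.array(cams.get_image(n)); cv2.imwrite('pics/'+f,im[:,:,::-1]); return im,c
def ray(c,u,v,z):
    E=np.array(c['extrinsics']); d=E[:3,:3]@np.array([(u-c['cx'])/c['fx'],(v-c['cy'])/c['fy'],1]); o=E[:3,3]
    return o+d*(z-o[2])/d[2]
def proj(c,p):
    E=np.array(c['extrinsics']); q=E[:3,:3].T@(np.array(p)-E[:3,3]); return q[0]/q[2]*c['fx']+c['cx'],q[1]/q[2]*c['fy']+c['cy']
def st():
    s=r.read_state(); print({k:np.round(v,4).tolist() for k,v in s.items()}); return s
E
python3 - <<'E'
from h import *
st()
for n in ['scene','top','wrist']:
    im,c=snap(n,n+'0.png'); print(n,c)
    cv2.imwrite('pics/'+n+'0b.png',cv2.resize(im[:,:,::-1],(800,600),interpolation=cv2.INTER_CUBIC))
print(r.pinch_z)
E
```

```text
pics
{'time': 0.0, 'joint_pos': [1.0889, 0.2458, 1.559, -0.0, 1.3387, -0.1741], 'joint_velocities': [-0.001, -0.0022, 0.0003, -0.0011, 0.0008, -0.0008], 'joint_torque': [-0.0007, -41.5839, -31.4602, 0.0685, 0.0333, -0.0002], 'tool_pos': [0.1966, 0.6189, 0.2044], 'tcp_rot': [-0.0003, 0.1533, 0.9882, -0.0009], 'wrist_force': [-0.02, 0.2176, -0.4941], 'torque': [-0.0325, -0.0008, 0.0024], 'width': 1.0026}
scene {'fx': 426.9601047861511, 'fy': 426.9601047861511, 'cx': 257.71163126773473, 'cy': 182.41481908400183, 'extrinsics': array([[ 0.75878017, -0.4304412 ,  0.48884868, -0.23294369],
       [-0.65124784, -0.4882796 ,  0.58091246, -0.84442356],
       [-0.01135382, -0.7591465 , -0.65082077,  1.1735082 ],
       [ 0.        ,  0.        ,  0.        ,  1.        ]])}
top {'fx': 394.64870300923997, 'fy': 394.64870300923997, 'cx': 256.046158773135, 'cy': 190.11294431010654, 'extrinsics': array([[-0.07380689, -0.97595114,  0.20511441,  0.30299098],
       [-0.99727093,  0.07185747, -0.01694706,  0.10068346],
       [ 0.0018005 , -0.20580545, -0.97859127,  1.31059211],
       [ 0.        ,  0.        ,  0.        ,  1.        ]])}
wrist {'fx': 297.49764263431143, 'fy': 297.49764263431143, 'cx': 254.26677992269623, 'cy': 188.79912955818045, 'extrinsics': array([[ 0.30197747,  0.91774967,  0.25796348,  0.12202127],
       [ 0.95331365, -0.2902452 , -0.08337152,  0.64257658],
       [-0.00164152,  0.27109643, -0.96255079,  0.38482192],
       [ 0.        ,  0.        ,  0.        ,  1.        ]])}
0.0188
```

View pics/top0b.png

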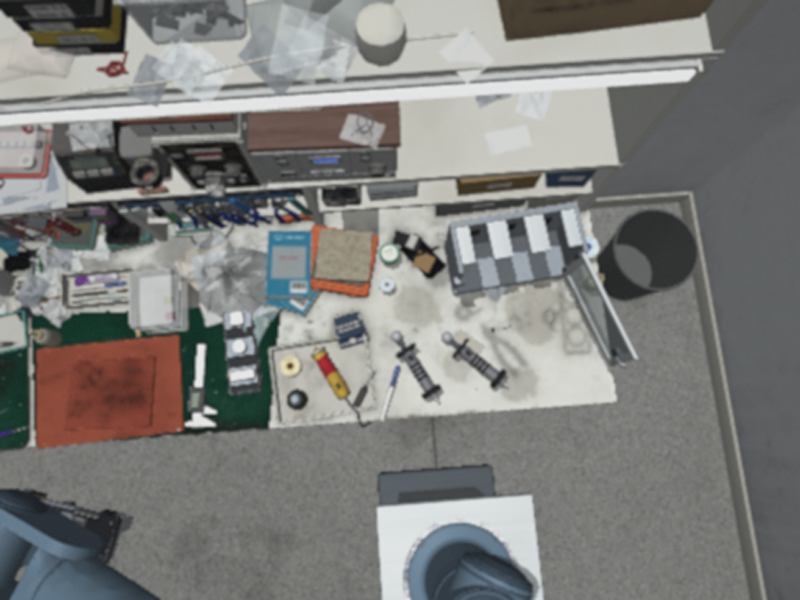

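View pics/scene0b.png

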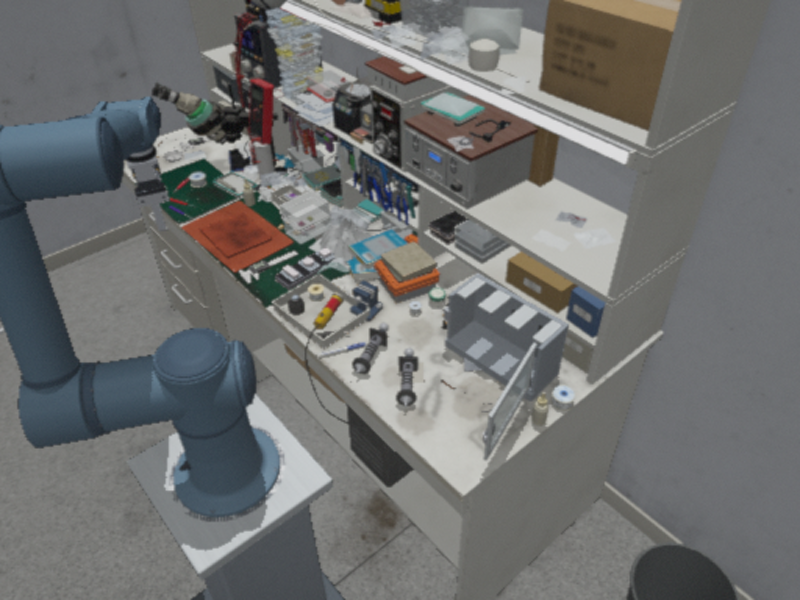

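View pics/wrist0b.png

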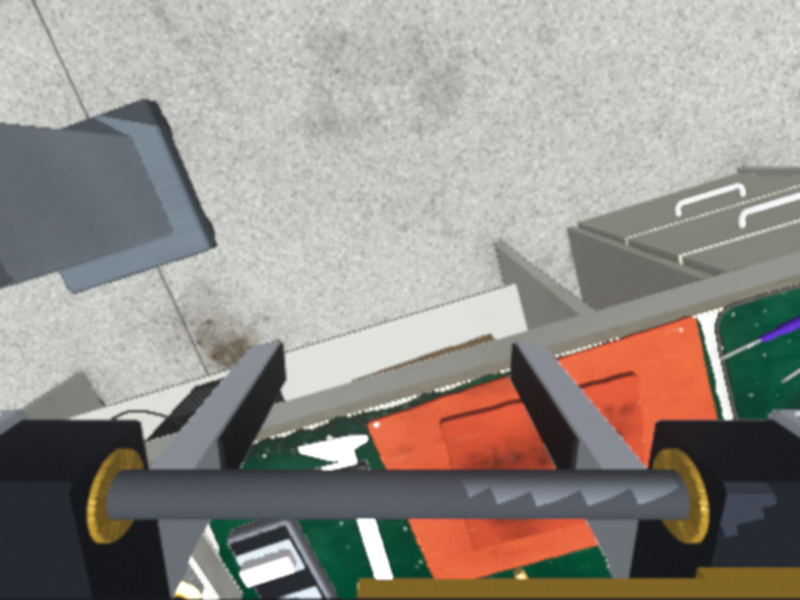

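The top view shows two drivers. In 800-px coordinates, the balls are at about (397,338) and (447,339). The rack is at (520,245) with its open door at (600,310), and the pad is at (240,350). I'll zoom in.

```bash
python3 - <<'E'
from h import *
im=cv2.imread('pics/top0.png'); c=im[120:285,130:415]; cv2.imwrite('pics/topc.png',cv2.resize(c,None,fx=2.8,fy=2.8,interpolation=cv2.INTER_CUBIC))
im=cv2.imread('pics/scene0.png'); c=im[140:300,150:380]; cv2.imwrite('pics/scc.png',cv2.resize(c,None,fx=3.4,fy=3.4,interpolation=cv2.INTER_CUBIC))
E
```

```text
(no output)
```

View pics/topc.png

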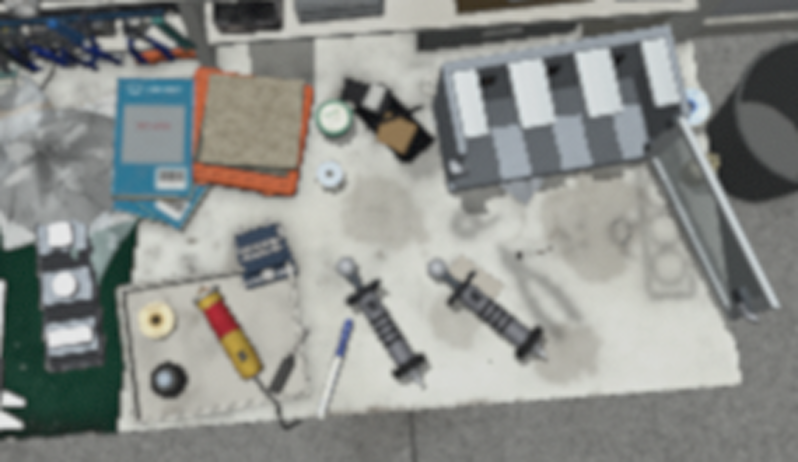

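View pics/scc.png

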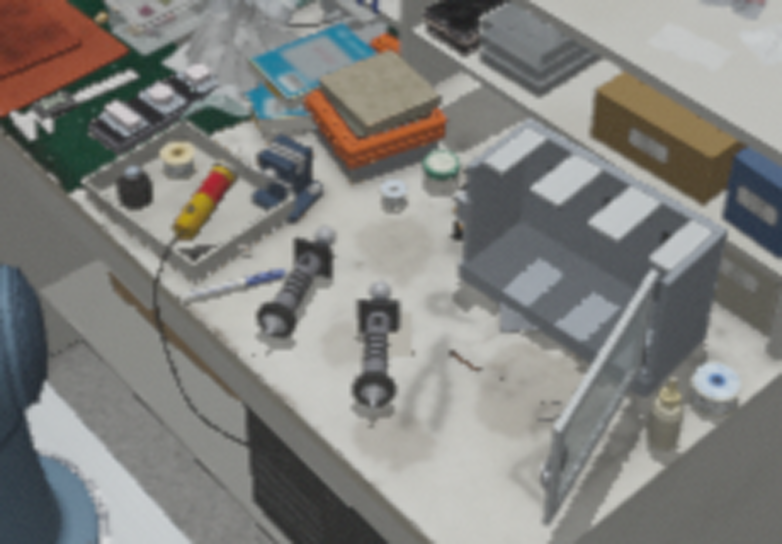

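```bash
cat >> h.py <<'E'
def tri(ct,a,cs,b):
    A=[];B=[]
    for c,(u,v) in((ct,a),(cs,b)):
        E=np.array(c['extrinsics']); d=E[:3,:3]@np.array([(u-c['cx'])/c['fx'],(v-c['cy'])/c['fy'],1]); d/=np.linalg.norm(d)
        P=np.eye(3)-np.outer(d,d); A.append(P);B.append(P@E[:3,3])
    x=np.linalg.lstsq(np.vstack(A),np.hstack(B),rcond=None)[0]; res=np.hstack(B)-np.vstack(A)@x
    return x.round(4),round(float(np.linalg.norm(res))*1e3,1)
E
python3 - <<'E'
from h import *
ct=cams.get_calibration('top');cs=cams.get_calibration('scene')
T=lambda x,y:(130+x/2.8-.18,120+y/2.8-.18)
S=lambda x,y:(150+x/3.4-.2,140+y/3.4-.2)
for n,t,s,z in [('ballA',(347,267),(325,236),.023),('ballB',(437,269),(379,290),.023),('noseA',(408,371),(276,319),.023),('noseB',(527,346),(374,388),.023),
 ('rackBL',(443,65),(531,122),.165),('rackBR',(670,30),(724,232),.165),('rackFL',(451,182),(466,160),.165),
 ('doorfree',(775,307),(549,475),.176),('doorhinge',(686,122),(657,268),.176),
 ('sq',(62,237),(199,76),.038),('rd',(64,285),(161,94),.038),('bar',(71,335),(124,115),.038),('bottle',(713,160),(672,385),.092),('jar',(335,118),(441,160),.03)]:
    p=T(*t);q=S(*s); print(n,ray(ct,*p,z).round(4),ray(cs,*q,z).round(4),tri(ct,p,cs,q))
E
```

```text
ballA [0.4894 0.0921 0.023 ] [0.492  0.0934 0.023 ] (array([0.4898, 0.0917, 0.0254]), 1.2)
ballB [ 0.4793 -0.0131  0.023 ] [ 0.4828 -0.0107  0.023 ] (array([ 0.4795, -0.0132,  0.027 ]), 1.3)
noseA [0.3637 0.0308 0.023 ] [0.372  0.0297 0.023 ] (array([0.3668, 0.029 , 0.0262]), 5.5)
noseB [ 0.382  -0.1091  0.023 ] [ 0.3888 -0.111   0.023 ] (array([ 0.3849, -0.1106,  0.0246]), 4.8)
rackBL [ 0.682 -0.027  0.165] [ 0.683  -0.0331  0.165 ] (array([ 0.6854, -0.0286,  0.1601]), 2.8)
rackBR [ 0.7038 -0.2786  0.165 ] [ 0.7042 -0.2798  0.165 ] (array([ 0.7045, -0.2792,  0.164 ]), 0.7)
rackFL [ 0.5515 -0.0237  0.165 ] [ 0.587  -0.0318  0.165 ] (array([ 0.5643, -0.0322,  0.1724]), 23.4)
doorfree [ 0.3935 -0.3428  0.176 ] [ 0.3549 -0.375   0.176 ] (array([ 0.3903, -0.3561,  0.1295]), 11.5)
doorhinge [ 0.596  -0.2782  0.176 ] [ 0.6068 -0.2753  0.176 ] (array([ 0.5973, -0.2781,  0.1828]), 4.9)
sq [0.5469 0.4215 0.038 ] [0.5472 0.4131 0.038 ] (array([0.5503, 0.4222, 0.0307]), 3.2)
rd [0.4904 0.4203 0.038 ] [0.4899 0.4147 0.038 ] (array([0.4921, 0.421 , 0.0329]), 1.6)
bar [0.4321 0.4134 0.038 ] [0.4318 0.4106 0.038 ] (array([0.4329, 0.4138, 0.0354]), 0.8)
bottle [ 0.571  -0.3308  0.092 ] [ 0.5685 -0.3399  0.092 ] (array([ 0.5743, -0.335 ,  0.0824]), 1.8)
jar [0.6696 0.0935 0.03  ] [0.6743 0.0967 0.03  ] (array([0.6692, 0.0929, 0.035 ]), 1.6)
```

```bash
cat >> h.py <<'E'
def pose():
    s=r.read_state(); q=s['tcp_rot']; return np.array(s['tool_pos']),R.from_quat([q[1],q[2],q[3],q[0]])
def plan(p,yaw,n,hand,tilt=None):
    """p target TCP, yaw deg of tool x, tool straight down; print n rows"""
    p0,R0=pose(); a=np.radians(yaw)
    Rt=R.from_matrix(np.array([[np.cos(a),np.sin(a),0],[np.sin(a),-np.cos(a),0],[0,0,-1]]))
    rv=(R0.inv()*Rt).as_rotvec(); d=(np.array(p)-p0)/n
    print('yaw now',np.degrees(np.arctan2(*R0.as_matrix()[[1,0],0])).round(1),'turn',np.degrees(rv).round(1),'dist',np.linalg.norm(d*n).round(4))
    rows=[]
    for k in range(n):
        Rk=R0*R.from_rotvec(rv*k/n); rows.append('{"rotation":%s,"translation":%s,"hand":%s}'%([round(float(x),3)+0.0 for x in rv/n],[round(float(x),4)+0.0 for x in Rk.inv().apply(d)],hand))
    print('['+',\n'.join(rows)+']')
def q():
    s=r.read_state(); R0=pose()[1].as_matrix(); print('t',round(s['time'],2),'p',np.round(s['tool_pos'],4),'yaw',np.degrees(np.arctan2(R0[1,0],R0[0,0])).round(1),'F',np.round(s['wrist_force'],1),'w',round(s['width'],3),'j',np.round(s['joint_pos'],2))
E
python3 - <<'E'
from h import *
plan([.49,.0925,.25],206,12,1)
E
```

```text
yaw now 162.4 turn [ -0.1  -0.  -43.6] dist 0.6044
[{"rotation":[0.0, 0.0, -0.063],"translation":[-0.0366, -0.0344, -0.0037],"hand":1},
{"rotation":[0.0, 0.0, -0.063],"translation":[-0.0343, -0.0367, -0.0037],"hand":1},
{"rotation":[0.0, 0.0, -0.063],"translation":[-0.0319, -0.0388, -0.0037],"hand":1},
{"rotation":[0.0, 0.0, -0.063],"translation":[-0.0294, -0.0407, -0.0037],"hand":1},
{"rotation":[0.0, 0.0, -0.063],"translation":[-0.0268, -0.0425, -0.0037],"hand":1},
{"rotation":[0.0, 0.0, -0.063],"translation":[-0.024, -0.0441, -0.0038],"hand":1},
{"rotation":[0.0, 0.0, -0.063],"translation":[-0.0212, -0.0455, -0.0038],"hand":1},
{"rotation":[0.0, 0.0, -0.063],"translation":[-0.0182, -0.0468, -0.0038],"hand":1},
{"rotation":[0.0, 0.0, -0.063],"translation":[-0.0152, -0.0479, -0.0038],"hand":1},
{"rotation":[0.0, 0.0, -0.063],"translation":[-0.0122, -0.0487, -0.0038],"hand":1},
{"rotation":[0.0, 0.0, -0.063],"translation":[-0.0091, -0.0494, -0.0038],"hand":1},
{"rotation":[0.0, 0.0, -0.063],"translation":[-0.0059, -0.0499, -0.0038],"hand":1}]
```

Request:
arm_command(
  deltas=[
    {"rotation":[0,0,-0.063],"translation":[-0.037,-0.034,-0.004],"hand":1},
    {"rotation":[0,0,-0.063],"translation":[-0.034,-0.037,-0.004],"hand":1},
    {"rotation":[0,0,-0.063],"translation":[-0.032,-0.039,-0.004],"hand":1},
    {"rotation":[0,0,-0.063],"translation":[-0.029,-0.041,-0.004],"hand":1},
    {"rotation":[0,0,-0.063],"translation":[-0.027,-0.043,-0.004],"hand":1},
    {"rotation":[0,0,-0.063],"translation":[-0.024,-0.044,-0.004],"hand":1},
    {"rotation":[0,0,-0.063],"translation":[-0.021,-0.046,-0.004],"hand":1},
    {"rotation":[0,0,-0.063],"translation":[-0.018,-0.047,-0.004],"hand":1},
    {"rotation":[0,0,-0.063],"translation":[-0.015,-0.048,-0.004],"hand":1},
    {"rotation":[0,0,-0.063],"translation":[-0.012,-0.049,-0.004],"hand":1},
    {"rotation":[0,0,-0.063],"translation":[-0.009,-0.049,-0.004],"hand":1},
    {"rotation":[0,0,-0.063],"translation":[-0.006,-0.05,-0.004],"hand":1},
  ],
)

```text
time: 1.65
tool_pos: [0.5001, 0.0788, 0.2518]
tcp_rot: [-0.001, -0.238, 0.971, -0.002]
wrist_force: [-0.1, 0.5, -0.1]
width: 0.999
```

```bash
python3 - <<'E'
from h import *
q()
plan([.49,.0925,.25],206,5,1)
E
```

```text
t 1.65 p [0.5001 0.0788 0.2518] yaw -152.5 F [-0.1  0.5 -0.1] w 0.999 j [-0.07 -0.13  1.87 -0.    1.41 -2.12]
yaw now -152.5 turn [-0.1 -0.2  1.5] dist 0.0171
[{"rotation":[0.0, -0.001, 0.005],"translation":[0.0005, 0.0034, 0.0004],"hand":1},
{"rotation":[0.0, -0.001, 0.005],"translation":[0.0005, 0.0034, 0.0004],"hand":1},
{"rotation":[0.0, -0.001, 0.005],"translation":[0.0006, 0.0034, 0.0004],"hand":1},
{"rotation":[0.0, -0.001, 0.005],"translation":[0.0006, 0.0034, 0.0004],"hand":1},
{"rotation":[0.0, -0.001, 0.005],"translation":[0.0006, 0.0034, 0.0004],"hand":1}]
```

```bash
python3 - <<'E'
from h import *
im,c=snap('wrist','w1.png'); cv2.imwrite('pics/w1b.png',cv2.resize(im[:,:,::-1],(800,600)))
print(proj(c,[.49,.0925,.023]))
im,c=snap('top','t1.png'); cv2.imwrite('pics/t1b.png',cv2.resize(im[120:285,130:415,::-1],None,fx=2.8,fy=2.8))
E
```

```text
(np.float64(267.2497387486355), np.float64(162.36511875586632))
```

View pics/w1b.png

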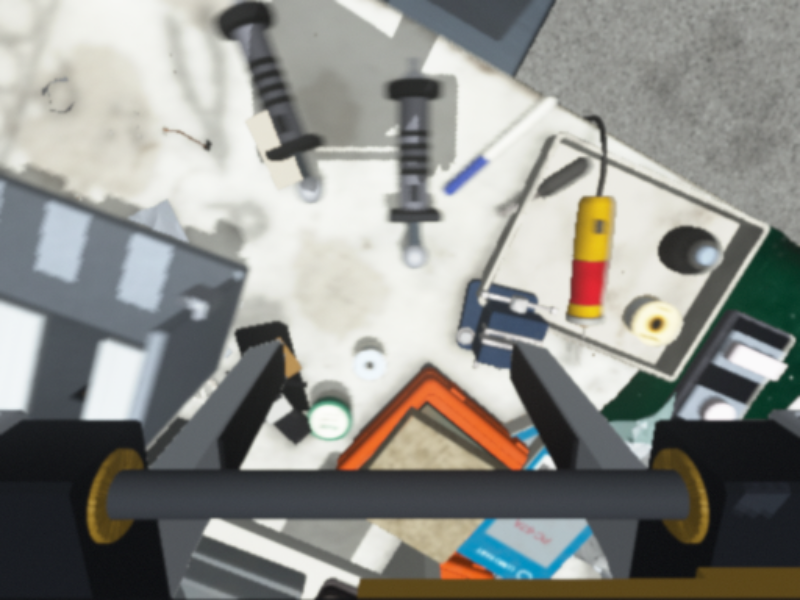

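View pics/t1b.png

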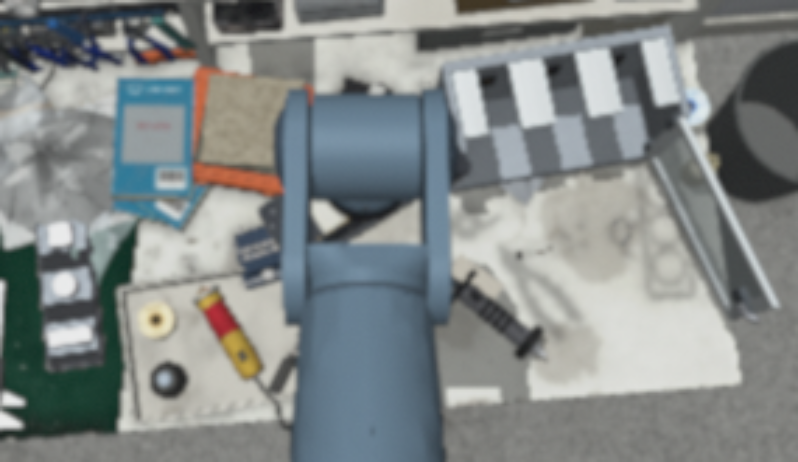

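The wrist view shows ball A at (413,257) in the 800-px picture and its nose ring at (413,87). The navy vise is just to the right, so I'll descend with a narrower opening.

```bash
python3 - <<'E'
from h import *
c=cams.get_calibration('wrist')
f=lambda x,y,z=.023: ray(c,x/1.5625-.2,y/1.5625-.2,z).round(4)
b=f(413,257);n=f(413,87);print(b,n,np.degrees(np.arctan2(*(b-n)[[1,0]])),np.linalg.norm(b-n))
b2=f(310,188);n2=f(246,17);print(b2,n2,np.degrees(np.arctan2(*(b2-n2)[[1,0]])),np.linalg.norm(b2-n2))
print('vise',f(462,320,.05),f(480,280,.05),f(500,365,.0))
plan([b[0],b[1],.09],206.5,6,.2)
E
```

```text
[0.4959 0.0878 0.023 ] [0.3717 0.0226 0.023 ] 27.697664571625843 0.14027358981647262
[ 0.4831 -0.0189  0.023 ] [ 0.3866 -0.1175  0.023 ] 45.61669139210411 0.13796452442566529
vise [0.5213 0.1482 0.05  ] [0.4832 0.1443 0.05  ] [0.5572 0.2196 0.    ]
yaw now -152.9 turn [-0.2 -0.2  0.6] dist 0.1625
[{"rotation":[-0.001, -0.001, 0.002],"translation":[-0.0001, 0.0021, 0.027],"hand":0.2},
{"rotation":[-0.001, -0.001, 0.002],"translation":[-0.0001, 0.0021, 0.027],"hand":0.2},
{"rotation":[-0.001, -0.001, 0.002],"translation":[-0.0001, 0.0021, 0.027],"hand":0.2},
{"rotation":[-0.001, -0.001, 0.002],"translation":[-0.0001, 0.0021, 0.027],"hand":0.2},
{"rotation":[-0.001, -0.001, 0.002],"translation":[0.0, 0.0021, 0.027],"hand":0.2},
{"rotation":[-0.001, -0.001, 0.002],"translation":[0.0, 0.0021, 0.027],"hand":0.2}]
```

Request:
arm_command(
  deltas=[
    {"rotation":[0,0,0],"translation":[0,0.002,0.027],"hand":0.2},
    {"rotation":[0,0,0],"translation":[0,0.002,0.027],"hand":0.2},
    {"rotation":[0,0,0],"translation":[0,0.002,0.027],"hand":0.2},
    {"rotation":[0,0,0],"translation":[0,0.002,0.027],"hand":0.2},
    {"rotation":[0,0,0],"translation":[0,0.002,0.026],"hand":0.2},
    {"rotation":[0,0,0],"translation":[0,0.002,0.02],"hand":0.2},
    {"rotation":[0,0,0],"translation":[0,0,0],"hand":0.2},
  ],
)

```text
time: 2.62
tool_pos: [0.4922, 0.0908, 0.0923]
tcp_rot: [-0.002, -0.234, 0.972, -0.001]
wrist_force: [0.3, 0.5, -0.6]
width: 0.604
```

```bash
python3 - <<'E'
from h import *
q()
im,c=snap('wrist','w2.png'); cv2.imwrite('pics/w2b.png',cv2.resize(im[:,:,::-1],(800,600)))
q()
E
```

```text
t 2.62 p [0.4922 0.0908 0.0923] yaw -153.0 F [ 0.3  0.5 -0.6] w 0.604 j [-0.04  0.03  2.01 -0.    1.1  -2.08]
t 2.67 p [0.4931 0.0907 0.0934] yaw -153.0 F [ 0.6 -0.5  0.1] w 0.602 j [-0.04  0.03  2.01 -0.    1.1  -2.08]
```

View pics/w2b.png

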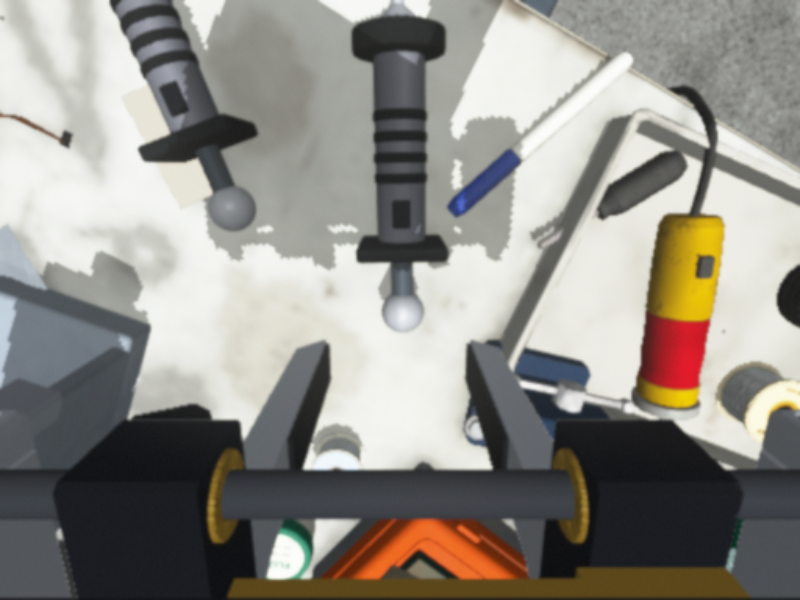

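```bash
python3 - <<'E'
from h import *
c=cams.get_calibration('wrist')
f=lambda x,y,z=.023: ray(c,x/1.5625-.2,y/1.5625-.2,z).round(4)
p,R0=pose(); t=lambda w: (R0.inv().apply(w-p)).round(4)
b=f(403,312); print('ball',b,t(b))
n=f(399,37); print(np.degrees(np.arctan2(*(b-n)[[1,0]])),np.linalg.norm(b-n))
for uv in [(470,345),(520,347),(468,430)]: print('vise',t(f(*uv,.05)),t(f(*uv,.02)))
b2=f(231,208); print('ballB',b2)
E
```

```text
ball [0.4934 0.0934 0.023 ] [-0.0017  0.0024  0.0704]
28.048401948615883 0.1399353064812451
vise [-0.0108  0.0366  0.0433] [-0.0228  0.0416  0.0732]
vise [-0.0118  0.0624  0.0432] [-0.024   0.0709  0.0732]
vise [-0.0602  0.0377  0.0431] [-0.0788  0.0427  0.073 ]
ballB [ 0.4835 -0.0148  0.023 ]
```

Request:
arm_command(
  deltas=[
    {"rotation":[0,0,-0.015],"translation":[-0.002,0.002,0.01],"hand":-0.15},
    {"rotation":[0,0,0],"translation":[0,0,0.025],"hand":-0.15},
    {"rotation":[0,0,0],"translation":[0,0,0.025],"hand":-0.15},
    {"rotation":[0,0,0],"translation":[0,0,0.018],"hand":-0.15},
    {"rotation":[0,0,0],"translation":[0,0,0.008],"hand":-0.15},
  ],
)

```text
time: 3.3
tool_pos: [0.4987, 0.0943, 0.0091]
tcp_rot: [0.004, -0.242, 0.97, -0.003]
wrist_force: [-0.6, -0.3, 0.1]
width: 0.425
```

```bash
python3 - <<'E'
from h import *
q()
im,c=snap('wrist','w3.png'); cv2.imwrite('pics/w3b.png',cv2.resize(im[:,:,::-1],(800,600)))
q()
E
```

```text
t 3.3 p [0.4987 0.0943 0.0091] yaw -152.0 F [-0.6 -0.3  0.1] w 0.425 j [-0.04  0.19  2.03 -0.    0.91 -2.09]
t 3.35 p [0.4983 0.0942 0.0086] yaw -152.0 F [-1.4 -0.1 -0.8] w 0.423 j [-0.04  0.19  2.03 -0.    0.91 -2.09]
```

View pics/w3b.png

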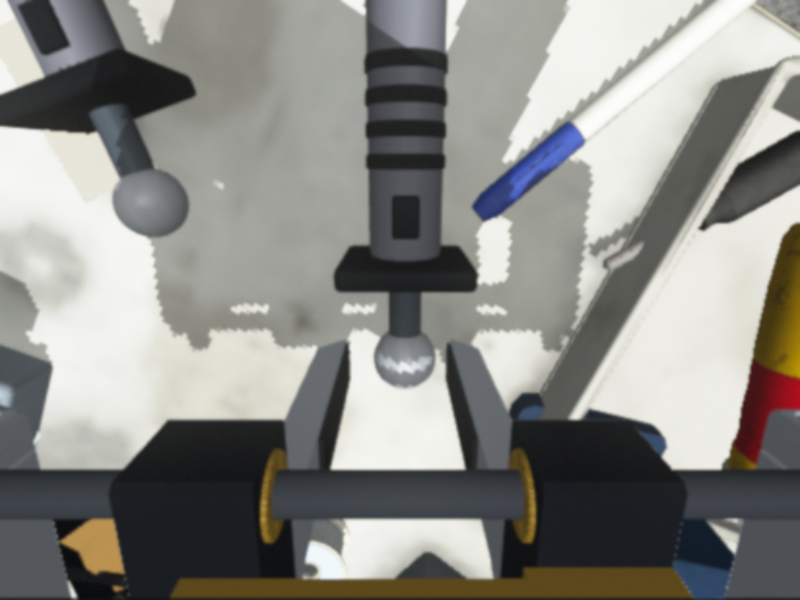

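```bash
python3 - <<'E'
from h import *
c=cams.get_calibration('wrist')
p,R0=pose(); b=ray(c,405/1.5625-.2,358/1.5625-.2,.023); print(b,R0.inv().apply(b-p).round(4), R0.as_matrix()[:,2].round(3))
E
```

```text
[0.49103984 0.09288238 0.023     ] [ 0.007   0.0021 -0.0145] [ 0.008 -0.003 -1.   ]
```

Request:
arm_command(
  deltas=[
    {"rotation":[0,0,0],"translation":[0.006,0.002,0.002],"hand":-0.15},
    {"rotation":[0,0.006,0],"translation":[0.002,0,0.003],"hand":-0.15},
    {"rotation":[0,0,0],"translation":[0,0,0],"hand":-0.15},
  ],
)

```text
time: 3.72
tool_pos: [0.4912, 0.0922, 0.0049]
tcp_rot: [0.002, -0.242, 0.97, -0.004]
wrist_force: [-0.8, 0.0, 0.4]
width: 0.428
```

```bash
python3 - <<'E'
from h import *
q()
im,c=snap('wrist','w4.png'); cv2.imwrite('pics/w4b.png',cv2.resize(im[150:300,150:360,::-1],None,fx=3,fy=3))
q();p,R0=pose();print(R0.inv().apply(np.array([.4915,.093,.023])-p).round(4), R0.as_matrix()[:,2].round(3))
E
```

```text
t 3.73 p [0.4912 0.0922 0.0049] yaw -152.0 F [-0.8  0.   0.4] w 0.428 j [-0.04  0.18  2.05 -0.01  0.9  -2.09]
t 3.77 p [0.4914 0.0922 0.0051] yaw -152.0 F [-0.   0.1  0.6] w 0.425 j [-0.04  0.18  2.05 -0.01  0.9  -2.09]
[-0.0005  0.0005 -0.0179] [ 0.006 -0.006 -1.   ]
```

View pics/w4b.png

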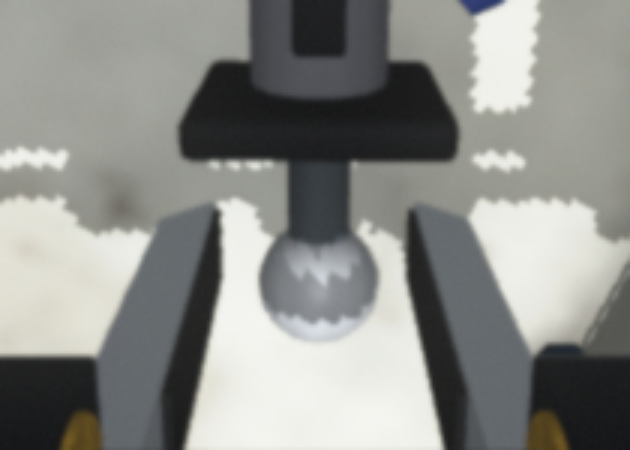

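The ball sits centred between the pads, so I'll close at 60 N.

Request:
arm_command(
  deltas=[
    {"rotation":[0,0,0],"translation":[0,0,0],"hand":-0.7},
    {"rotation":[0,0,0],"translation":[0,0,0],"hand":-0.8},
    {"rotation":[0,0,0],"translation":[0,0,0],"hand":-1},
    {"rotation":[0,0,0],"translation":[0,0,0],"hand":-1},
  ],
  squeeze=60,
)

```text
time: 4.28
tool_pos: [0.492, 0.0922, 0.0056]
tcp_rot: [0.003, -0.242, 0.97, -0.004]
wrist_force: [-0.7, 1.1, 0.1]
width: 0.232
```

Request:
arm_command(
  deltas=[
    {"rotation":[0,0,0],"translation":[0,0,-0.02],"hand":-1},
    {"rotation":[0,0,0],"translation":[0,0,-0.03],"hand":-1},
    {"rotation":[0,0,0],"translation":[0,0,-0.04],"hand":-1},
    {"rotation":[0,0,0],"translation":[0,0,-0.04],"hand":-1},
    {"rotation":[0,0,0],"translation":[0,0,-0.04],"hand":-1},
    {"rotation":[0,0,0],"translation":[0,0,-0.04],"hand":-1},
    {"rotation":[0,0,0],"translation":[0,0,-0.02],"hand":-1},
    {"rotation":[0,0,0],"translation":[0,0,0],"hand":-1},
  ],
)

```text
time: 5.28
tool_pos: [0.4876, 0.0939, 0.2379]
tcp_rot: [-0.0, -0.242, 0.97, -0.002]
wrist_force: [-0.4, -0.1, -2.5]
width: 0.233
```

```bash
python3 - <<'E'
from h import *
q()
im,c=snap('wrist','w5.png'); cv2.imwrite('pics/w5b.png',cv2.resize(im[:,:,::-1],(800,600)))
im,c=snap('scene','s5.png'); cv2.imwrite('pics/s5b.png',cv2.resize(im[:,:,::-1],(800,600)))
E
```

```text
t 5.28 p [0.4876 0.0939 0.2379] yaw -152.0 F [-0.4 -0.1 -2.5] w 0.233 j [-0.04 -0.15  1.91 -0.    1.38 -2.09]
```

View pics/w5b.png

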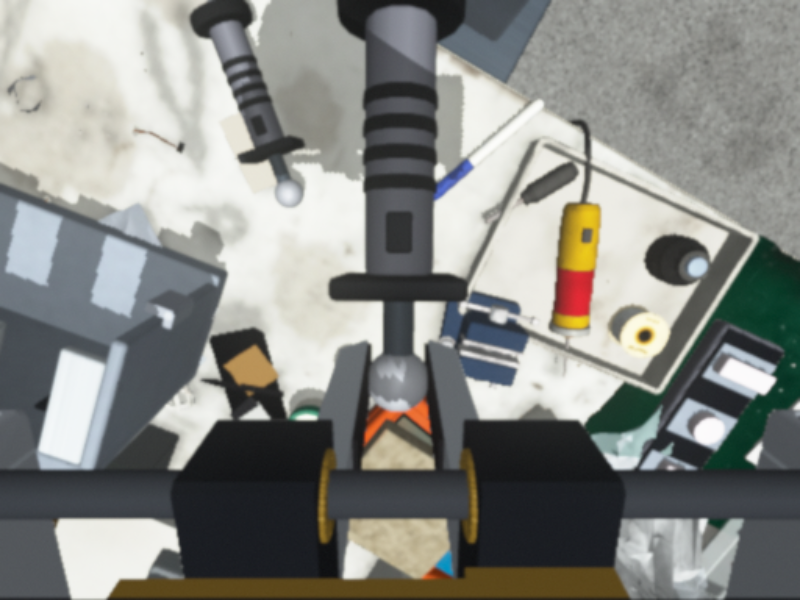

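View pics/s5b.png

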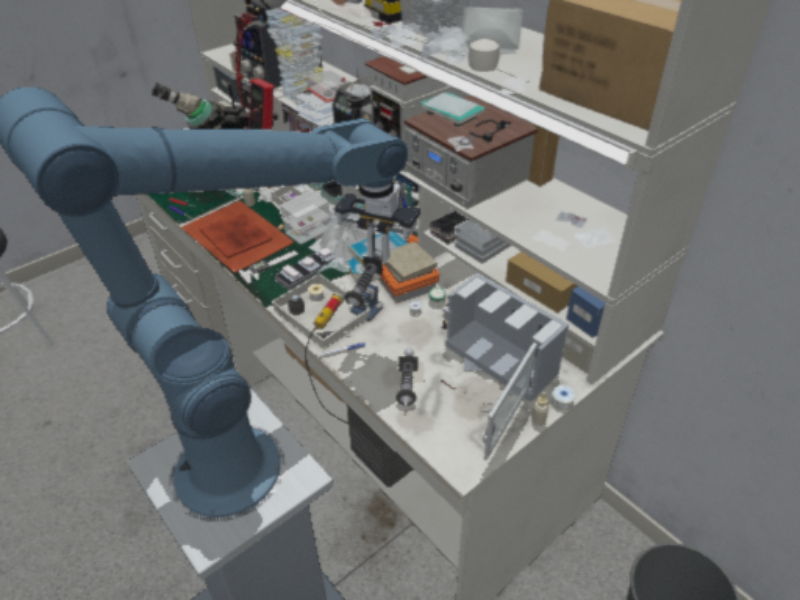

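Driver A is held level and the ball is well between the pads. I'll shift to clear air and loosen to 17 N.

Request:
arm_command(
  deltas=[
    {"rotation":[0,0,0],"translation":[0.02,-0.025,-0.015],"hand":-1},
    {"rotation":[0,0,0],"translation":[0.02,-0.025,-0.015],"hand":-1},
    {"rotation":[0,0,0],"translation":[0,0,0],"hand":-1},
  ],
)

```text
time: 5.75
tool_pos: [0.4716, 0.0304, 0.2601]
tcp_rot: [-0.007, -0.242, 0.97, 0.001]
wrist_force: [-0.2, 0.0, -2.6]
width: 0.231
```

Request:
arm_command(
  deltas=[
    {"rotation":[0,0,0],"translation":[0,0,0],"hand":-1},
    {"rotation":[0,0,0],"translation":[0,0,0],"hand":-1},
    {"rotation":[0,0,0],"translation":[0,0,0],"hand":-1},
    {"rotation":[0,0,0],"translation":[0,0,0],"hand":-1},
    {"rotation":[0,0,0],"translation":[0,0,0],"hand":-1},
    {"rotation":[0,0,0],"translation":[0,0,0],"hand":-1},
    {"rotation":[0,0,0],"translation":[0,0,0],"hand":-1},
    {"rotation":[0,0,0],"translation":[0,0,0],"hand":-1},
  ],
  squeeze=17,
)

```text
time: 6.75
tool_pos: [0.4698, 0.0328, 0.2558]
tcp_rot: [-0.01, -0.244, 0.97, 0.003]
wrist_force: [-0.6, -0.3, -1.9]
width: 0.242
```

```bash
python3 - <<'E'
from h import *
q()
im,c=snap('wrist','w6.png'); cv2.imwrite('pics/w6b.png',cv2.resize(im[:,:,::-1],(800,600)))
im,c=snap('scene','s6.png'); cv2.imwrite('pics/s6b.png',cv2.resize(im[80:260,150:390,::-1],None,fx=3.3,fy=3.3))
q()
E
```

```text
t 6.75 p [0.4698 0.0328 0.2558] yaw -151.8 F [-0.6 -0.3 -1.9] w 0.242 j [-0.17 -0.22  1.93 -0.    1.45 -2.23]
t 6.85 p [0.4697 0.0328 0.2557] yaw -151.8 F [-0.3 -0.4 -2. ] w 0.244 j [-0.17 -0.22  1.93 -0.    1.45 -2.23]
```

View pics/w6b.png

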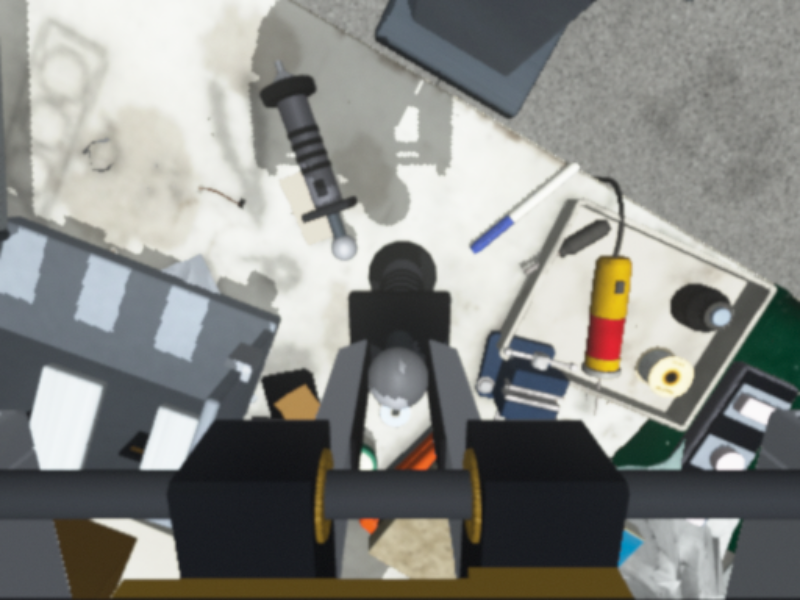

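View pics/s6b.png

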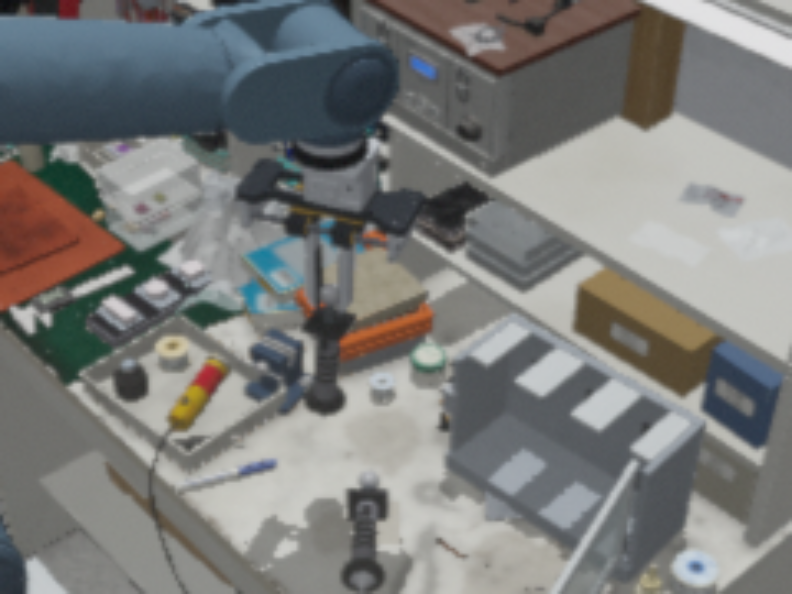

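Request:
arm_command(
  deltas=[
    {"rotation":[0,0,0],"translation":[0,0,0],"hand":-1},
    {"rotation":[0,0,0],"translation":[0,0,0],"hand":-1},
    {"rotation":[0,0,0],"translation":[0,0,0],"hand":-1},
  ],
  squeeze=60,
)

```text
time: 7.22
tool_pos: [0.4698, 0.0327, 0.2558]
tcp_rot: [-0.011, -0.244, 0.97, 0.003]
wrist_force: [-0.2, 0.4, -2.2]
width: 0.23
```

```bash
python3 - <<'E'
from h import *
q()
im,c=snap('wrist','w7.png'); cv2.imwrite('pics/w7b.png',cv2.resize(im[:,:,::-1],(800,600)))
p,R0=pose(); print(R0.as_matrix()[:,2])
b=p-R0.as_matrix()[:,2]*.019
for d in (0,.04,.136,.16): u=proj(c,b-[0,0,d]); print(d,(np.array(u)+.2)*1.5625)
E
```

```text
t 7.22 p [0.4698 0.0327 0.2558] yaw -151.8 F [-0.2  0.4 -2.2] w 0.23 j [-0.17 -0.22  1.93 -0.    1.45 -2.23]
[-2.17167069e-02 -1.67606205e-04 -9.99764150e-01]
0 [399.45596553 379.85841841]
0.04 [398.26649718 342.84636821]
0.136 [396.63024912 291.93211298]
0.16 [396.36445391 283.66150559]
```

View pics/w7b.png

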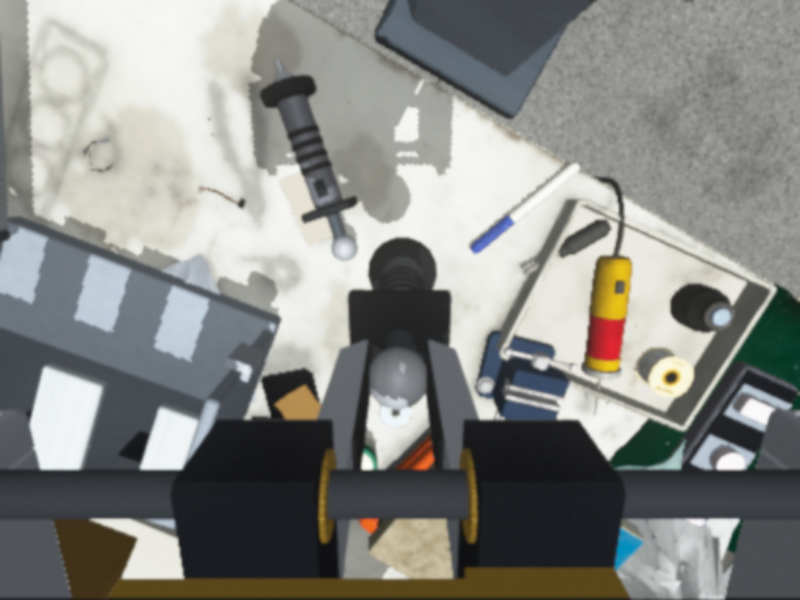

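Request:
arm_command(
  deltas=[
    {"rotation":[0,0,0],"translation":[0,0,0],"hand":-1},
    {"rotation":[0,0,0],"translation":[0,0,0],"hand":-1},
    {"rotation":[0,0,0],"translation":[0,0,0],"hand":-1},
    {"rotation":[0,0,0],"translation":[0,0,0],"hand":-1},
    {"rotation":[0,0,0],"translation":[0,0,0],"hand":-1},
  ],
  squeeze=11,
)

```text
time: 7.9
tool_pos: [0.4698, 0.0328, 0.2558]
tcp_rot: [-0.011, -0.244, 0.97, 0.003]
wrist_force: [-0.2, -0.5, -2.8]
width: 0.246
```

Request:
arm_command(
  deltas=[
    {"rotation":[0,0,0],"translation":[0,0,0],"hand":-1},
    {"rotation":[0,0,0],"translation":[0,0,0],"hand":-1},
  ],
  squeeze=60,
)

```text
time: 8.15
tool_pos: [0.4698, 0.0328, 0.2558]
tcp_rot: [-0.011, -0.244, 0.97, 0.003]
wrist_force: [0.3, 0.3, -1.7]
width: 0.234
```

```bash
python3 - <<'E'
from h import *
q()
im,c=snap('wrist','w8.png'); cv2.imwrite('pics/w8b.png',cv2.resize(im[:,:,::-1],(800,600)))
# rails in first top image
im=cv2.imread('pics/top0.png'); c=cams.get_calibration('top')
g=im.min(2); m=np.zeros_like(g); roi=(slice(125,172),slice(288,378)); m[roi]=(g[roi]>185)*255
n,l,s,ce=cv2.connectedComponentsWithStats(m)
for k in range(1,n):
    if s[k,4]>40:
        cn=cv2.findContours((l==k).astype(np.uint8),0,2)[0][0]; b=cv2.boxPoints(cv2.minAreaRect(cn)); print(s[k],ce[k].round(1)); print([ray(c,*q,.165)[:2].round(4).tolist() for q in b], ray(c,*ce[k],.165).round(4))
E
```

```text
t 8.15 p [0.4698 0.0328 0.2558] yaw -151.8 F [ 0.3  0.3 -1.7] w 0.234 j [-0.17 -0.22  1.93 -0.    1.45 -2.23]
[360 134  12  23 163] [365.4 145. ]
[[0.6911, -0.2468], [0.6949, -0.2691], [0.6259, -0.2753], [0.6222, -0.2533]] [ 0.6584 -0.2612  0.165 ]
[373 137   5  18  57] [375.5 145.2]
[[0.6799, -0.2847], [0.6815, -0.2968], [0.6285, -0.2996], [0.627, -0.2877]] [ 0.6557 -0.2917  0.165 ]
[336 138  16  23 243] [343.4 148.9]
[[0.6839, -0.1732], [0.6891, -0.2063], [0.6192, -0.2125], [0.6142, -0.1798]] [ 0.6512 -0.1928  0.165 ]
[312 142  16  23 246] [319.5 152.7]
[[0.6778, -0.0993], [0.6827, -0.1324], [0.612, -0.1391], [0.6073, -0.1063]] [ 0.6443 -0.1192  0.165 ]
[292 145  12  23 170] [297.3 156.2]
[[0.6714, -0.0364], [0.6744, -0.059], [0.6048, -0.0655], [0.6019, -0.0432]] [ 0.6385 -0.0512  0.165 ]
```

View pics/w8b.png

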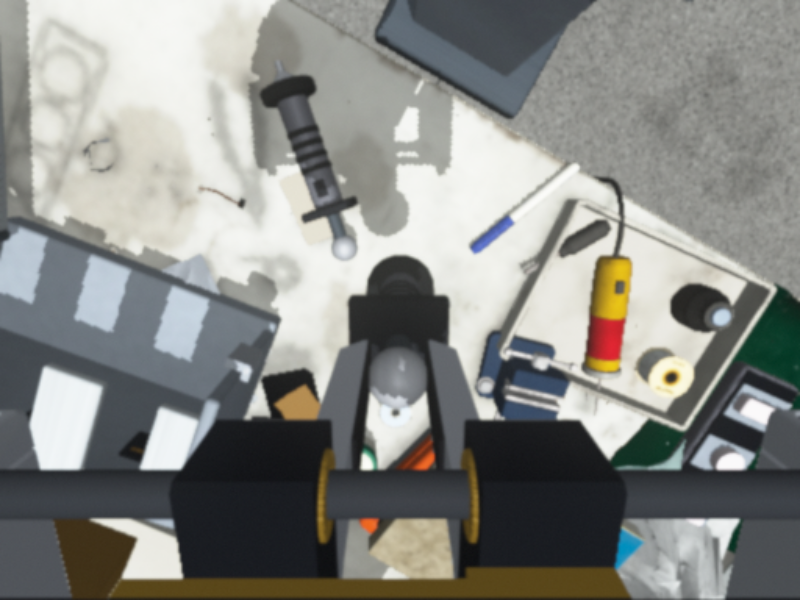

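Driver A now hangs vertical, with its nose ring at (400,288) against a predicted 292. The rails give the rack origin as about (0.646,-0.156) with a yaw of 5.4°.

```bash
cat >> h.py <<'E'
O=np.array([.6463,-.156]);ya=.0935;U=np.array([np.cos(ya),np.sin(ya)]);V=np.array([-np.sin(ya),np.cos(ya)])
def rk(x,y,z): return np.array([*(O+x*U+y*V),z])
E
python3 - <<'E'
from h import *
print(rk(-.1,.074,.225)); plan(rk(-.1,.074,.225),185.4,7,-1)
E
```

```text
[ 0.53982787 -0.09165961  0.225     ]
yaw now -151.8 turn [ 0.4 -1.2 22.8] dist 0.1461
[{"rotation":[0.001, -0.003, 0.057],"translation":[-0.0005, -0.0204, 0.0042],"hand":-1},
{"rotation":[0.001, -0.003, 0.057],"translation":[-0.0016, -0.0204, 0.0042],"hand":-1},
{"rotation":[0.001, -0.003, 0.057],"translation":[-0.0028, -0.0202, 0.0042],"hand":-1},
{"rotation":[0.001, -0.003, 0.057],"translation":[-0.0039, -0.02, 0.0043],"hand":-1},
{"rotation":[0.001, -0.003, 0.057],"translation":[-0.005, -0.0198, 0.0043],"hand":-1},
{"rotation":[0.001, -0.003, 0.057],"translation":[-0.0061, -0.0195, 0.0043],"hand":-1},
{"rotation":[0.001, -0.003, 0.057],"translation":[-0.0072, -0.0191, 0.0044],"hand":-1}]
```

Request:
arm_command(
  deltas=[
    {"rotation":[0.001,-0.003,0.057],"translation":[0,-0.02,0.004],"hand":-1},
    {"rotation":[0.001,-0.003,0.057],"translation":[-0.002,-0.02,0.004],"hand":-1},
    {"rotation":[0.001,-0.003,0.057],"translation":[-0.003,-0.02,0.004],"hand":-1},
    {"rotation":[0.001,-0.003,0.057],"translation":[-0.004,-0.02,0.004],"hand":-1},
    {"rotation":[0.001,-0.003,0.057],"translation":[-0.005,-0.02,0.004],"hand":-1},
    {"rotation":[0.001,-0.003,0.057],"translation":[-0.006,-0.02,0.004],"hand":-1},
    {"rotation":[0.001,-0.003,0.057],"translation":[-0.007,-0.019,0.004],"hand":-1},
    {"rotation":[0,0,0],"translation":[0,0,0],"hand":-1},
  ],
)

```text
time: 9.2
tool_pos: [0.5427, -0.1031, 0.224]
tcp_rot: [0.0, -0.031, 1.0, -0.001]
wrist_force: [-0.6, -0.0, -2.8]
width: 0.232
```

```bash
python3 - <<'E'
from h import *
q()
im,c=snap('wrist','w9.png'); cv2.imwrite('pics/w9b.png',cv2.resize(im[:,:,::-1],(800,600)))
plan(rk(-.1,.074,.2),185.4,3,-1)
for y in (.092,.056,.018,-.018,-.056): 
  print(y,[np.round((np.array(proj(c,rk(x,y,.165)))+.2)*1.5625) for x in (-.036,.039)])
E
```

```text
t 9.2 p [ 0.5427 -0.1031  0.224 ] yaw -176.4 F [-0.6 -0.  -2.8] w 0.232 j [-0.39  0.    1.79 -0.    1.35 -2.03]
yaw now -176.4 turn [-0.1  0.1 -1.8] dist 0.0266
[{"rotation":[0.0, 0.0, -0.01],"translation":[0.0007, 0.0037, 0.0081],"hand":-1},
{"rotation":[0.0, 0.0, -0.01],"translation":[0.0006, 0.0037, 0.0081],"hand":-1},
{"rotation":[0.0, 0.0, -0.01],"translation":[0.0006, 0.0037, 0.0081],"hand":-1}]
0.092 [array([453., 416.]), array([453., 523.])]
0.056 [array([391., 417.]), array([395., 525.])]
0.018 [array([325., 419.]), array([334., 526.])]
-0.018 [array([263., 421.]), array([276., 528.])]
-0.056 [array([198., 422.]), array([216., 529.])]
```

View pics/w9b.png

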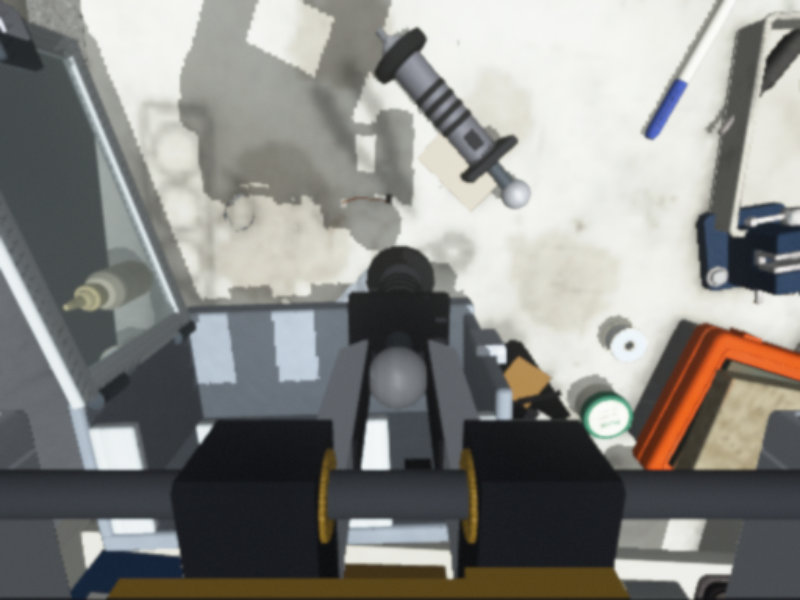

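The rails line up with the predicted edges: the rail end is at about (391,418) against a predicted (391,417). I'll lower and centre on lane 1.

Request:
arm_command(
  deltas=[
    {"rotation":[0,0,-0.015],"translation":[0.001,0.006,0.012],"hand":-1},
    {"rotation":[0,0,-0.015],"translation":[0,0.005,0.012],"hand":-1},
    {"rotation":[0,0,0],"translation":[0,0,0],"hand":-1},
  ],
)

```text
time: 9.62
tool_pos: [0.5399, -0.0889, 0.1982]
tcp_rot: [0.0, -0.049, 0.999, -0.0]
wrist_force: [0.3, -0.7, -2.2]
width: 0.227
```

```bash
python3 - <<'E'
from h import *
q()
plan(rk(-.03,.074,.2),185.4,4,-1)
E
```

```text
t 9.62 p [ 0.5399 -0.0889  0.1982] yaw -174.4 F [ 0.3 -0.7 -2.2] w 0.227 j [-0.37  0.01  1.83 -0.    1.3  -2.04]
yaw now -174.4 turn [-0.   0.   0.2] dist 0.0698
[{"rotation":[0.0, 0.0, 0.001],"translation":[-0.0174, -0.0008, -0.0004],"hand":-1},
{"rotation":[0.0, 0.0, 0.001],"translation":[-0.0174, -0.0007, -0.0004],"hand":-1},
{"rotation":[0.0, 0.0, 0.001],"translation":[-0.0174, -0.0007, -0.0004],"hand":-1},
{"rotation":[0.0, 0.0, 0.001],"translation":[-0.0174, -0.0007, -0.0004],"hand":-1}]
```

Request:
arm_command(
  deltas=[
    {"rotation":[0,0,0],"translation":[-0.018,-0.001,0],"hand":-1},
    {"rotation":[0,0,0],"translation":[-0.018,-0.001,-0.001],"hand":-1},
    {"rotation":[0,0,0],"translation":[-0.018,-0.001,0],"hand":-1},
    {"rotation":[0,0,0],"translation":[-0.016,-0.001,-0.001],"hand":-1},
    {"rotation":[0,0,0],"translation":[0,0,0],"hand":-1},
  ],
)

```text
time: 10.25
tool_pos: [0.6116, -0.0838, 0.2005]
tcp_rot: [0.0, -0.051, 0.999, -0.0]
wrist_force: [-1.6, -0.3, -2.3]
width: 0.231
```

```bash
python3 - <<'E'
from h import *
q()
im,c=snap('wrist','w10.png'); cv2.imwrite('pics/w10b.png',cv2.resize(im[:,:,::-1],(800,600)))
im,c=snap('scene','s10.png'); cv2.imwrite('pics/s10b.png',cv2.resize(im[120:290,220:400,::-1],None,fx=3.4,fy=3.4,interpolation=cv2.INTER_CUBIC))
plan(rk(0,.074,.2),185.4,2,-1)
E
```

```text
t 10.25 p [ 0.6116 -0.0838  0.2005] yaw -174.2 F [-1.6 -0.3 -2.3] w 0.231 j [-0.32  0.17  1.65 -0.    1.32 -1.99]
yaw now -174.2 turn [-0.  -0.   0.4] dist 0.0289
[{"rotation":[0.0, 0.0, 0.003],"translation":[-0.0144, -0.0007, 0.0001],"hand":-1},
{"rotation":[0.0, 0.0, 0.003],"translation":[-0.0144, -0.0007, 0.0001],"hand":-1}]
```

View pics/w10b.png

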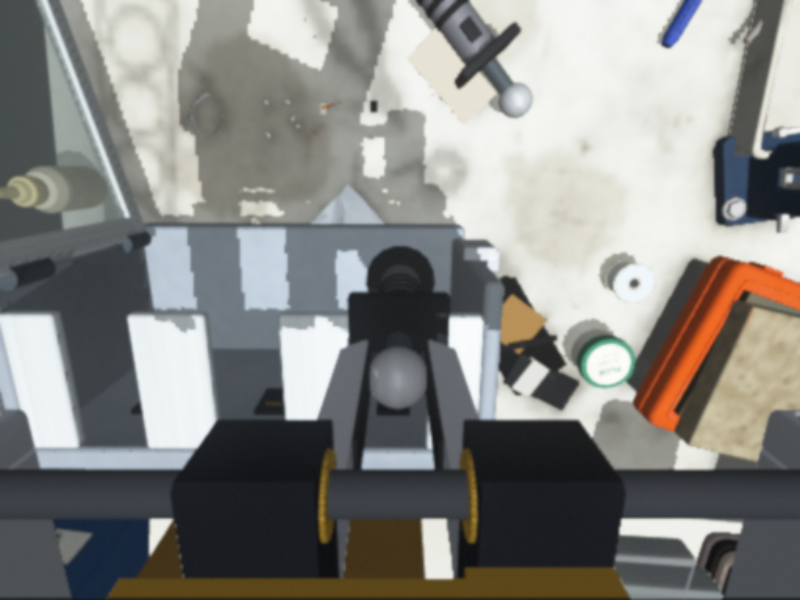

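View pics/s10b.png

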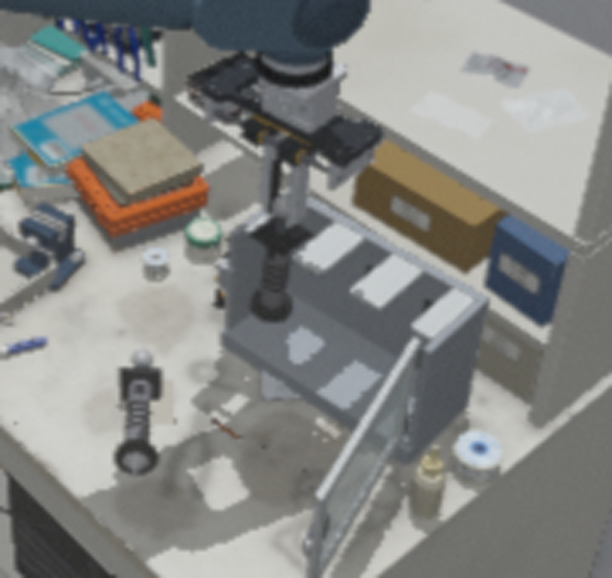

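Request:
arm_command(
  deltas=[
    {"rotation":[0,0,0.003],"translation":[-0.014,-0.001,0],"hand":-1},
    {"rotation":[0,0,0.003],"translation":[-0.013,-0.001,0],"hand":-1},
    {"rotation":[0,0,0],"translation":[0,0,0],"hand":-1},
  ],
)

```text
time: 10.72
tool_pos: [0.6388, -0.083, 0.2003]
tcp_rot: [-0.0, -0.047, 0.999, -0.0]
wrist_force: [-0.5, -0.1, -3.0]
width: 0.231
```

```bash
python3 - <<'E'
from h import *
q()
im,c=snap('wrist','w11.png'); cv2.imwrite('pics/w11b.png',cv2.resize(im[:,:,::-1],(800,600)))
plan(rk(0,.074,.188),185.4,2,-1)
for y in (.092,.056,.018,-.018,-.056): 
  print(y,[np.round((np.array(proj(c,rk(x,y,.165)))+.2)*1.5625) for x in (-.036,.039)])
E
```

```text
t 10.72 p [ 0.6388 -0.083   0.2003] yaw -174.6 F [-0.5 -0.1 -3. ] w 0.231 j [-0.3   0.24  1.58 -0.    1.33 -1.97]
yaw now -174.6 turn [-0. -0.  0.] dist 0.0123
[{"rotation":[0.0, 0.0, 0.0],"translation":[-0.0006, 0.0003, 0.0061],"hand":-1},
{"rotation":[0.0, 0.0, 0.0],"translation":[-0.0006, 0.0003, 0.0061],"hand":-1}]
0.092 [array([439., 260.]), array([435., 403.])]
0.056 [array([362., 259.]), array([365., 403.])]
0.018 [array([282., 259.]), array([291., 402.])]
-0.018 [array([205., 259.]), array([221., 402.])]
-0.056 [array([125., 259.]), array([148., 402.])]
```

View pics/w11b.png

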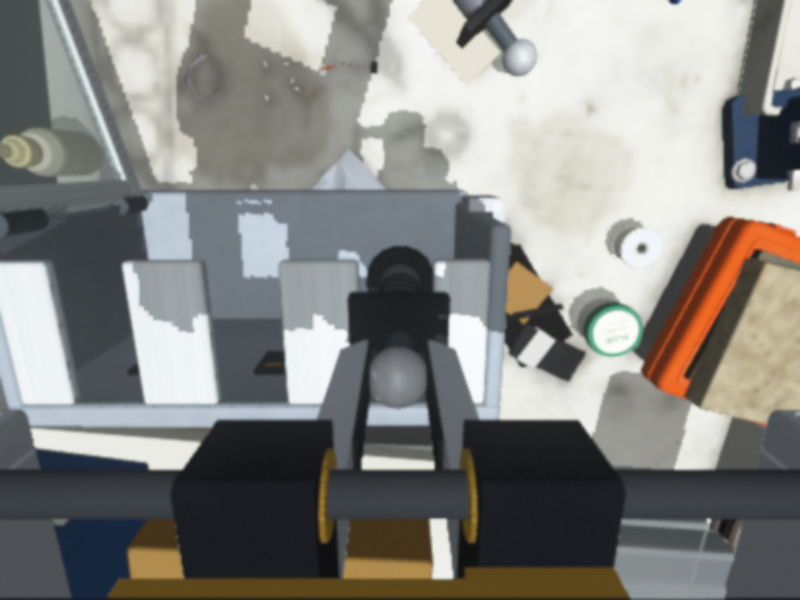

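Request:
arm_command(
  deltas=[
    {"rotation":[0,0,0],"translation":[-0.001,0,0.007],"hand":-1},
    {"rotation":[0,0,0],"translation":[0,0,0.005],"hand":-1},
    {"rotation":[0,0,0],"translation":[0,0,0.002],"hand":-1},
    {"rotation":[0,0,0],"translation":[0,0,0],"hand":-1},
  ],
)

```text
time: 11.28
tool_pos: [0.6398, -0.083, 0.1933]
tcp_rot: [0.001, -0.047, 0.999, -0.001]
wrist_force: [0.1, -0.5, -2.4]
width: 0.229
```

```bash
python3 - <<'E'
from h import *
q()
E
```

```text
t 11.28 p [ 0.6398 -0.083   0.1933] yaw -174.6 F [ 0.1 -0.5 -2.4] w 0.229 j [-0.3   0.24  1.58 -0.    1.31 -1.97]
```

Request:
arm_command(
  deltas=[
    {"rotation":[0,0,0],"translation":[0,0,0.005],"hand":-1},
    {"rotation":[0,0,0],"translation":[0,0,0.004],"hand":-1},
    {"rotation":[0,0,0],"translation":[0,0,0.002],"hand":-1},
  ],
)

```text
time: 11.65
tool_pos: [0.6404, -0.0829, 0.193]
tcp_rot: [0.002, -0.048, 0.999, -0.002]
wrist_force: [-4.2, 1.2, 3.6]
width: 0.232
```

```bash
python3 - <<'E'
from h import *
q()
E
```

```text
t 11.65 p [ 0.6404 -0.0829  0.193 ] yaw -174.5 F [-4.2  1.2  3.6] w 0.232 j [-0.3   0.24  1.58 -0.    1.31 -1.97]
```

```bash
python3 - <<'E'
from h import *
im,c=snap('wrist','w12.png'); cv2.imwrite('pics/w12b.png',cv2.resize(im[:,:,::-1],(800,600)))
im,c=snap('scene','s12.png'); cv2.imwrite('pics/s12b.png',cv2.resize(im[150:270,270:370,::-1],None,fx=5,fy=5,interpolation=cv2.INTER_CUBIC))
c=cams.get_calibration('wrist');p,R0=pose(); b=p-R0.as_matrix()[:,2]*.019
for d in (0,.032,.136): print(d,(np.array(proj(c,b-[0,0,d]))+.2)*1.5625)
E
```

```text
0 [399.12323525 379.07517465]
0.032 [399.13448373 346.97351006]
0.136 [399.15548664 287.03405936]
```

View pics/w12b.png

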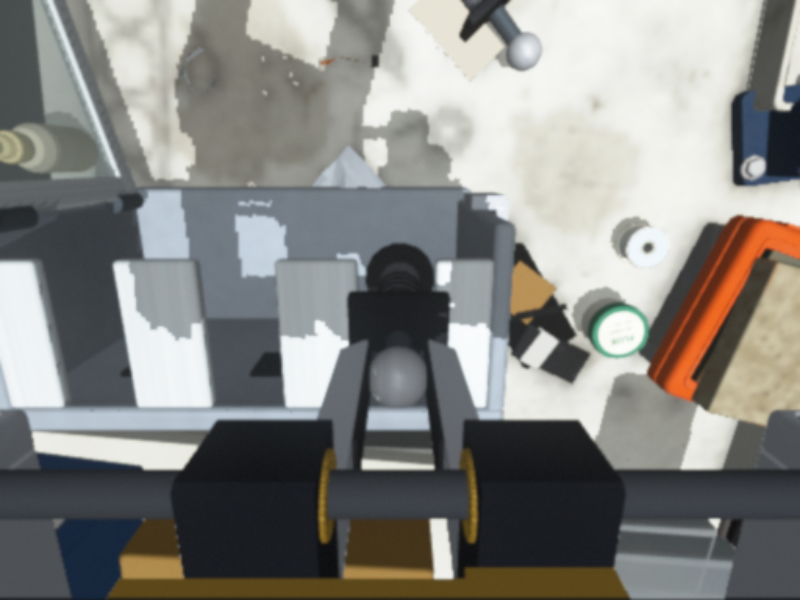

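View pics/s12b.png

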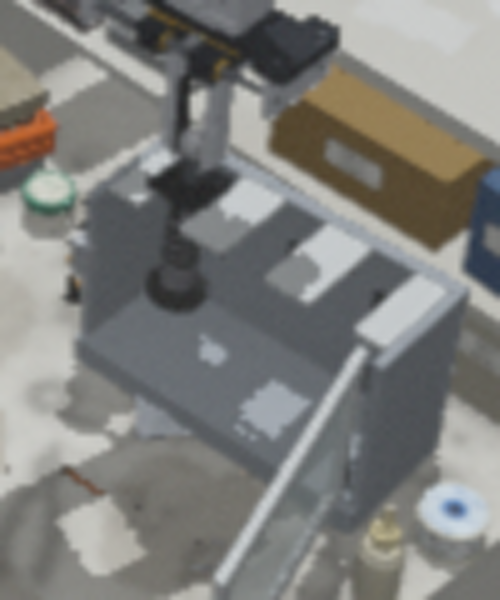

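The collar appears to be on the rails: contact came at about 6 N. I'll ease the grip, then open slightly.

Request:
arm_command(
  deltas=[
    {"rotation":[0,0,0],"translation":[0,0,0],"hand":-1},
    {"rotation":[0,0,0],"translation":[0,0,0],"hand":-1},
    {"rotation":[0,0,0],"translation":[0,0,0],"hand":-1},
    {"rotation":[0,0,0],"translation":[0,0,0],"hand":-1},
  ],
  squeeze=8,
)

```text
time: 12.25
tool_pos: [0.6396, -0.083, 0.1918]
tcp_rot: [0.001, -0.048, 0.999, -0.001]
wrist_force: [-2.4, -0.0, 1.7]
width: 0.249
```

```bash
python3 - <<'E'
from h import *
q()
im,c=snap('wrist','w13.png'); cv2.imwrite('pics/w13b.png',cv2.resize(im[:,:,::-1],(800,600)))
q()
E
```

```text
t 12.25 p [ 0.6396 -0.083   0.1918] yaw -174.5 F [-2.4 -0.   1.7] w 0.249 j [-0.3   0.24  1.58 -0.    1.31 -1.97]
t 12.3 p [ 0.6396 -0.0829  0.1918] yaw -174.5 F [-2.  1.  2.] w 0.247 j [-0.3   0.24  1.58 -0.    1.31 -1.97]
```

View pics/w13b.png

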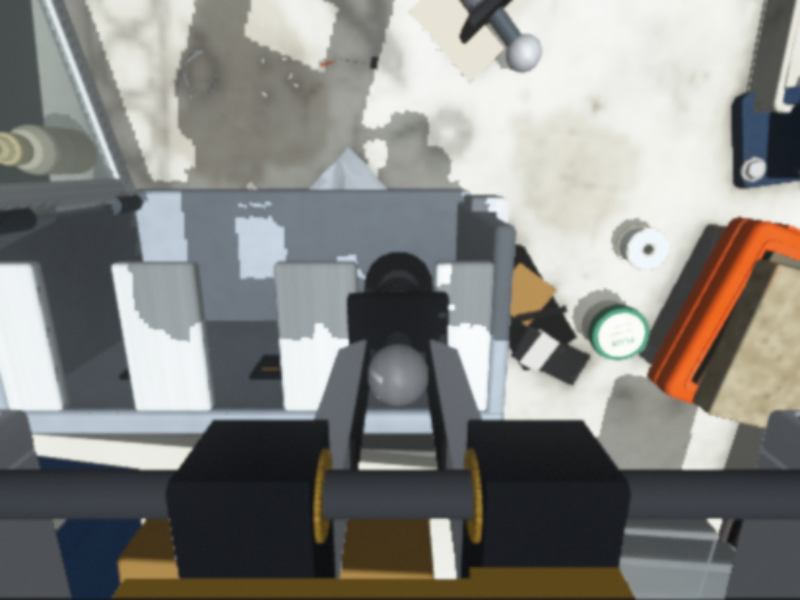

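Request:
arm_command(
  deltas=[
    {"rotation":[0,0,0],"translation":[0,0,0],"hand":-0.4},
    {"rotation":[0,0,0],"translation":[0,0,0],"hand":-0.25},
    {"rotation":[0,0,0],"translation":[0,0,0],"hand":-0.2},
    {"rotation":[0,0,0],"translation":[0,0,0],"hand":-0.2},
  ],
)

```text
time: 12.8
tool_pos: [0.6401, -0.0831, 0.1914]
tcp_rot: [0.001, -0.048, 0.999, -0.001]
wrist_force: [0.7, 1.2, 0.0]
width: 0.399
```

```bash
python3 - <<'E'
from h import *
q()
im,c=snap('wrist','w14.png'); cv2.imwrite('pics/w14b.png',cv2.resize(im[:,:,::-1],(800,600)))
p,R0=pose(); b=p-R0.as_matrix()[:,2]*.019
for d in (0,.032,.136): print(d,(np.array(proj(c,rk(0,.074,.205-d)))+.2)*1.5625)
E
```

```text
t 12.8 p [ 0.6401 -0.0831  0.1914] yaw -174.5 F [0.7 1.2 0. ] w 0.399 j [-0.3   0.24  1.58 -0.    1.31 -1.97]
0 [401.17543214 371.72324688]
0.032 [400.87274083 341.48247333]
0.136 [400.30090922 284.3528847 ]
```

View pics/w14b.png

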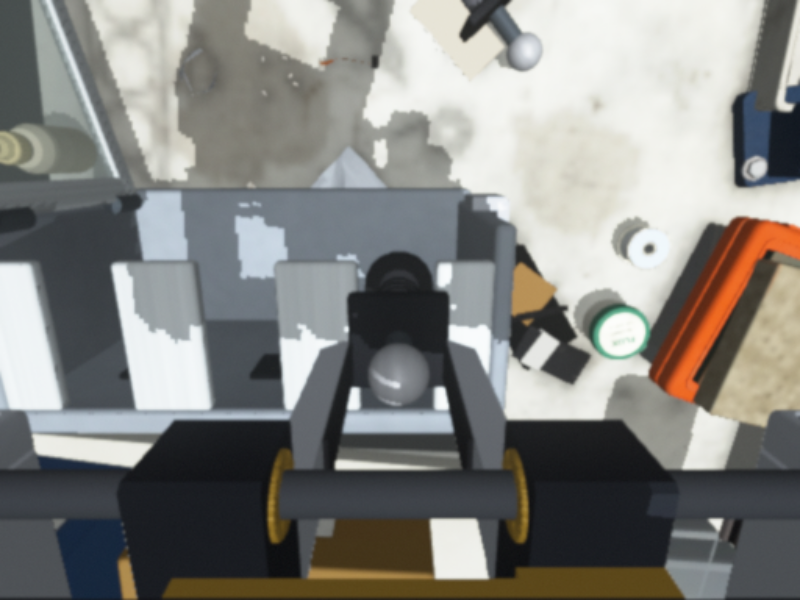

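The driver hangs in lane 1: the ball is at (399,374) against a predicted (401,372). I'll lift straight off.

Request:
arm_command(
  deltas=[
    {"rotation":[0,0,0],"translation":[0,0,-0.012],"hand":-0.2},
    {"rotation":[0,0,0],"translation":[0,0,-0.025],"hand":-0.2},
    {"rotation":[0,0,0],"translation":[0,0,-0.035],"hand":-0.2},
    {"rotation":[0,0,0],"translation":[0,0,-0.02],"hand":-0.2},
  ],
)

```text
time: 13.35
tool_pos: [0.6392, -0.0827, 0.2863]
tcp_rot: [0.0, -0.048, 0.999, -0.001]
wrist_force: [0.4, 0.0, 0.7]
width: 0.399
```

```bash
python3 - <<'E'
from h import *
q()
im,c=snap('wrist','w15.png'); cv2.imwrite('pics/w15b.png',cv2.resize(im[:,:,::-1],(800,600)))
plan([.5,-.02,.25],225,8,.2)
E
```

```text
t 13.35 p [ 0.6392 -0.0827  0.2863] yaw -174.5 F [0.4 0.  0.7] w 0.399 j [-0.3   0.18  1.49 -0.    1.47 -1.97]
yaw now -174.5 turn [ -0.3   0.1 -39.5] dist 0.1584
[{"rotation":[-0.001, 0.0, -0.086],"translation":[0.0167, 0.0095, 0.0048],"hand":0.2},
{"rotation":[-0.001, 0.0, -0.086],"translation":[0.0158, 0.0109, 0.0048],"hand":0.2},
{"rotation":[-0.001, 0.0, -0.086],"translation":[0.0148, 0.0122, 0.0048],"hand":0.2},
{"rotation":[-0.001, 0.0, -0.086],"translation":[0.0137, 0.0135, 0.0048],"hand":0.2},
{"rotation":[-0.001, 0.0, -0.086],"translation":[0.0125, 0.0146, 0.0048],"hand":0.2},
{"rotation":[-0.001, 0.0, -0.086],"translation":[0.0112, 0.0156, 0.0048],"hand":0.2},
{"rotation":[-0.001, 0.0, -0.086],"translation":[0.0098, 0.0165, 0.0048],"hand":0.2},
{"rotation":[-0.001, 0.0, -0.086],"translation":[0.0083, 0.0173, 0.0048],"hand":0.2}]
```

View pics/w15b.png

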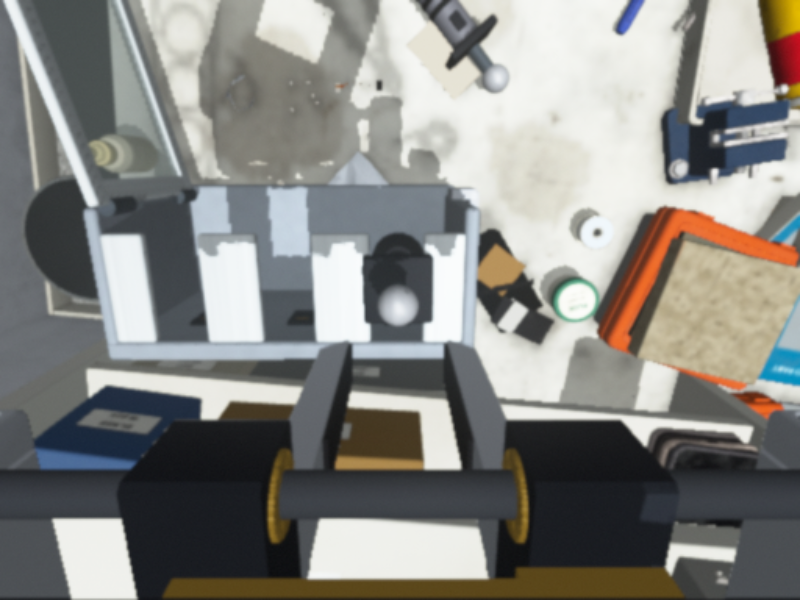

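Request:
arm_command(
  deltas=[
    {"rotation":[0,0,-0.086],"translation":[0.017,0.01,0.005],"hand":0.2},
    {"rotation":[0,0,-0.086],"translation":[0.016,0.011,0.005],"hand":0.2},
    {"rotation":[0,0,-0.086],"translation":[0.015,0.012,0.005],"hand":0.2},
    {"rotation":[0,0,-0.086],"translation":[0.014,0.014,0.005],"hand":0.2},
    {"rotation":[0,0,-0.086],"translation":[0.013,0.015,0.005],"hand":0.2},
    {"rotation":[0,0,-0.086],"translation":[0.011,0.016,0.005],"hand":0.2},
    {"rotation":[0,0,-0.086],"translation":[0.01,0.017,0.005],"hand":0.2},
    {"rotation":[0,0,-0.086],"translation":[0.008,0.017,0.005],"hand":0.2},
    {"rotation":[0,0,0],"translation":[0,0,0],"hand":0.2},
  ],
)

```text
time: 14.52
tool_pos: [0.4916, -0.0176, 0.243]
tcp_rot: [-0.001, -0.392, 0.92, -0.001]
wrist_force: [-0.0, -0.2, 0.3]
width: 0.602
```

```bash
python3 - <<'E'
from h import *
q()
im,c=snap('wrist','w16.png'); cv2.imwrite('pics/w16b.png',cv2.resize(im[:,:,::-1],(800,600)))
q()
E
```

```text
t 14.53 p [ 0.4916 -0.0176  0.243 ] yaw -133.9 F [-0.  -0.2  0.3] w 0.602 j [-0.27 -0.17  1.91 -0.    1.4  -2.64]
t 14.57 p [ 0.4923 -0.0179  0.2433] yaw -133.9 F [-0.1 -0.   0.2] w 0.597 j [-0.27 -0.17  1.91 -0.    1.4  -2.64]
```

View pics/w16b.png

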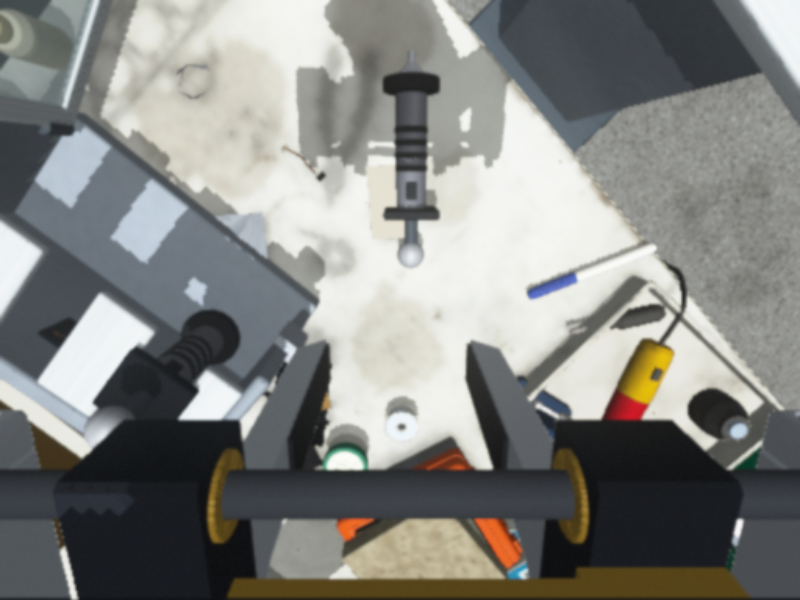

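```bash
python3 - <<'E'
from h import *
c=cams.get_calibration('wrist')
f=lambda x,y,z=.023: ray(c,x/1.5625-.2,y/1.5625-.2,z).round(4)
p,R0=pose(); b=f(410,255); n=f(411,84); print(b,R0.inv().apply(b-p).round(4),np.degrees(np.arctan2(*(b-n)[[1,0]])),np.linalg.norm(b-n),R0.as_matrix()[:,2])
E
```

```text
[ 0.4831 -0.0134  0.023 ] [0.0028 0.0101 0.2203] 46.2651864764 0.13770726197263525 [ 1.21857699e-04 -2.08934479e-03 -9.99997810e-01]
```

Request:
arm_command(
  deltas=[
    {"rotation":[0,0,0],"translation":[0.001,0.003,0.03],"hand":-0.05},
    {"rotation":[0,0,0],"translation":[0.001,0.003,0.035],"hand":-0.05},
    {"rotation":[0,0,0],"translation":[0.001,0.002,0.035],"hand":-0.05},
    {"rotation":[0,0,0],"translation":[0,0.002,0.035],"hand":-0.05},
    {"rotation":[0,0,0],"translation":[0,0,0.025],"hand":-0.05},
    {"rotation":[0,0,0],"translation":[0,0,0],"hand":-0.05},
  ],
)

```text
time: 15.32
tool_pos: [0.489, -0.0163, 0.081]
tcp_rot: [0.002, -0.387, 0.922, -0.003]
wrist_force: [-0.7, -0.4, 0.9]
width: 0.476
```

```bash
python3 - <<'E'
from h import *
q()
im,c=snap('wrist','w17.png'); cv2.imwrite('pics/w17b.png',cv2.resize(im[:,:,::-1],(800,600)))
q()
E
```

```text
t 15.32 p [ 0.489  -0.0163  0.081 ] yaw -134.5 F [-0.7 -0.4  0.9] w 0.476 j [-0.26  0.02  2.06 -0.    1.06 -2.63]
t 15.38 p [ 0.49   -0.0166  0.0823] yaw -134.5 F [ 0.1 -0.5  0.4] w 0.478 j [-0.26  0.02  2.05 -0.    1.06 -2.63]
```

View pics/w17b.png

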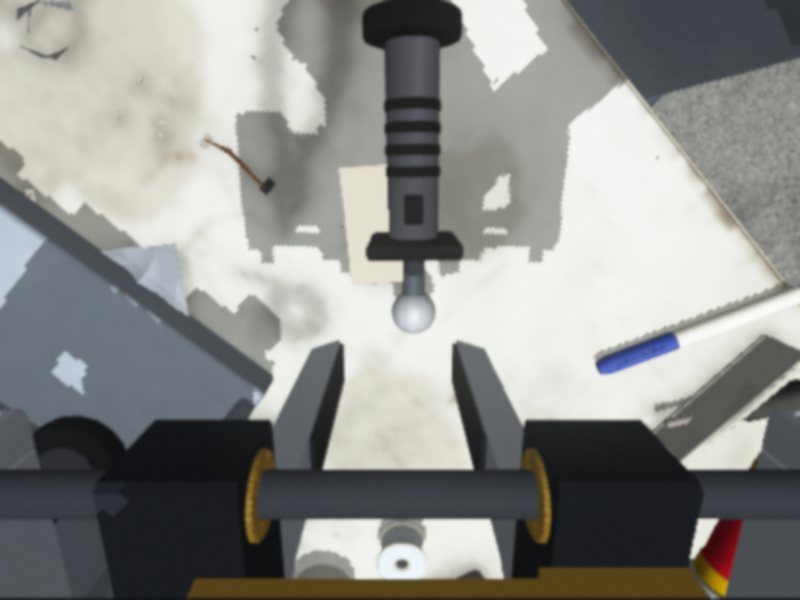

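```bash
python3 - <<'E'
from h import *
c=cams.get_calibration('wrist')
f=lambda x,y,z=.023: ray(c,x/1.5625-.2,y/1.5625-.2,z).round(4)
p,R0=pose(); b=f(413.5,312); n=f(413,22); print(b,R0.inv().apply(b-p).round(4),np.degrees(np.arctan2(*(b-n)[[1,0]])),np.linalg.norm(b-n),R0.as_matrix()[:,2])
E
```

```text
[ 0.4834 -0.0129  0.023 ] [0.0022 0.0079 0.0593] 46.24725536221548 0.13968668512066568 [ 0.00886235 -0.00472779 -0.99994955]
```

Request:
arm_command(
  deltas=[
    {"rotation":[0,0.005,0],"translation":[0.002,0.004,0.02],"hand":-0.1},
    {"rotation":[0,0,0],"translation":[0.002,0.004,0.022],"hand":-0.1},
    {"rotation":[0,0,0],"translation":[0.001,0,0.016],"hand":-0.1},
    {"rotation":[0,0,0],"translation":[0.001,0,0.01],"hand":-0.1},
    {"rotation":[0,0,0],"translation":[0.001,0,0.004],"hand":-0.1},
    {"rotation":[0,0,0],"translation":[0,0,0],"hand":-0.1},
  ],
)

```text
time: 16.12
tool_pos: [0.4883, -0.0193, 0.0156]
tcp_rot: [0.007, -0.386, 0.923, -0.01]
wrist_force: [-0.4, 0.2, -0.3]
width: 0.449
```

```bash
python3 - <<'E'
from h import *
q()
p,R0=pose(); b=np.array([.4833,-.013,.023]);print(R0.inv().apply(b-p).round(4))
im,c=snap('wrist','w18.png'); cv2.imwrite('pics/w18b.png',cv2.resize(im[150:300,150:360,::-1],None,fx=3,fy=3))
E
```

```text
t 16.12 p [ 0.4883 -0.0193  0.0156] yaw -134.6 F [-0.4  0.2 -0.3] w 0.449 j [-0.27  0.13  2.08 -0.01  0.91 -2.63]
[-0.001   0.0078 -0.0076]
```

View pics/w18b.png

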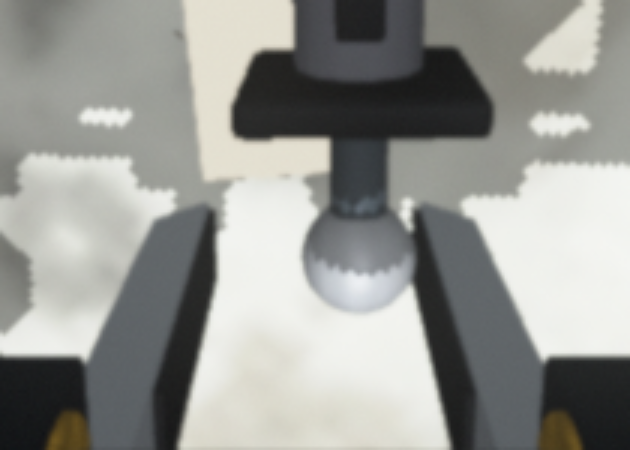

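Request:
arm_command(
  deltas=[
    {"rotation":[0,0,0],"translation":[0,0.008,0],"hand":-0.1},
    {"rotation":[0,0,0],"translation":[-0.001,0.002,0.006],"hand":-0.1},
    {"rotation":[0,0,0],"translation":[0,0,0.006],"hand":-0.1},
    {"rotation":[0,0,0],"translation":[0,0,0],"hand":-0.1},
  ],
)

```text
time: 16.68
tool_pos: [0.4825, -0.0112, 0.0037]
tcp_rot: [0.008, -0.386, 0.922, -0.01]
wrist_force: [0.2, 0.1, 0.3]
width: 0.449
```

```bash
python3 - <<'E'
from h import *
q()
p,R0=pose(); b=np.array([.4833,-.013,.023]);print(R0.inv().apply(b-p).round(4),R0.as_matrix()[:,2])
im,c=snap('wrist','w19.png'); cv2.imwrite('pics/w19b.png',cv2.resize(im[150:300,150:360,::-1],None,fx=3,fy=3))
E
```

```text
t 16.68 p [ 0.4825 -0.0112  0.0037] yaw -134.6 F [0.2 0.1 0.3] w 0.449 j [-0.25  0.14  2.1  -0.01  0.88 -2.61]
[ 0.0006 -0.0023 -0.0193] [ 0.02206602 -0.0130291  -0.99967161]
```

View pics/w19b.png

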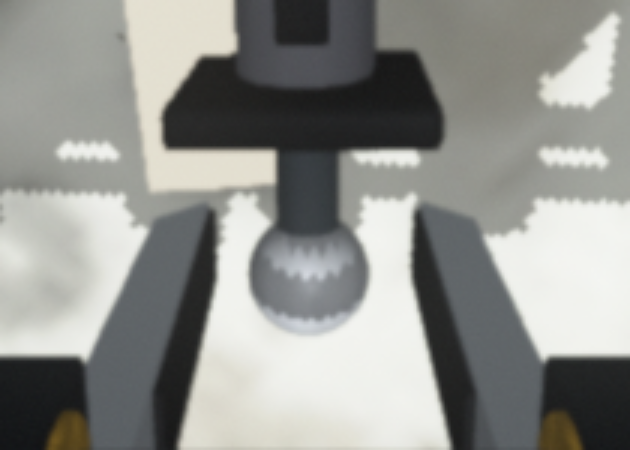

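Request:
arm_command(
  deltas=[
    {"rotation":[-0.025,0.006,0],"translation":[0,-0.003,-0.001],"hand":-0.1},
    {"rotation":[0,0,0],"translation":[0,0,0],"hand":-0.1},
  ],
)

```text
time: 16.98
tool_pos: [0.4855, -0.0137, 0.0054]
tcp_rot: [0.0, -0.386, 0.923, 0.0]
wrist_force: [-0.1, -0.0, 0.1]
width: 0.45
```

```bash
python3 - <<'E'
from h import *
q()
p,R0=pose(); b=np.array([.4833,-.013,.023]);print(R0.inv().apply(b-p).round(4),R0.as_matrix()[:,2])
E
```

```text
t 16.98 p [ 0.4855 -0.0137  0.0054] yaw -134.6 F [-0.1 -0.   0.1] w 0.45 j [-0.26  0.16  2.08  0.    0.91 -2.63]
[ 0.0011  0.0021 -0.0176] [-2.63069696e-04  8.59826457e-04 -9.99999596e-01]
```

Good. Closing and lifting.

Request:
arm_command(
  deltas=[
    {"rotation":[0,0,0],"translation":[0.001,0.002,0.001],"hand":-0.5},
    {"rotation":[0,0,0],"translation":[0,0,0],"hand":-0.8},
    {"rotation":[0,0,0],"translation":[0,0,0],"hand":-1},
    {"rotation":[0,0,0],"translation":[0,0,0],"hand":-1},
  ],
  squeeze=60,
)

```text
time: 17.48
tool_pos: [0.4834, -0.013, 0.0044]
tcp_rot: [0.0, -0.386, 0.923, 0.0]
wrist_force: [-0.1, -0.1, 0.8]
width: 0.229
```

Request:
arm_command(
  deltas=[
    {"rotation":[0,0,0],"translation":[0,0,-0.02],"hand":-1},
    {"rotation":[0,0,0],"translation":[0,0,-0.03],"hand":-1},
    {"rotation":[0,0,0],"translation":[0,0,-0.04],"hand":-1},
    {"rotation":[0,0,0],"translation":[0,0,-0.04],"hand":-1},
    {"rotation":[0,0,0],"translation":[0,0,-0.04],"hand":-1},
    {"rotation":[0,0,0],"translation":[0,0,-0.04],"hand":-1},
    {"rotation":[0,0,0],"translation":[0,0,-0.04],"hand":-1},
    {"rotation":[0,0,0],"translation":[0,0,0],"hand":-1},
  ],
)

```text
time: 18.48
tool_pos: [0.4802, -0.0118, 0.2576]
tcp_rot: [-0.002, -0.385, 0.923, 0.004]
wrist_force: [-0.5, 0.2, -1.8]
width: 0.23
```

```bash
python3 - <<'E'
from h import *
q()
im,c=snap('wrist','w20.png'); cv2.imwrite('pics/w20b.png',cv2.resize(im[:,:,::-1],(800,600)))
E
```

```text
t 18.48 p [ 0.4802 -0.0118  0.2576] yaw -134.7 F [-0.5  0.2 -1.8] w 0.23 j [-0.26 -0.2   1.92  0.    1.44 -2.63]
```

View pics/w20b.png

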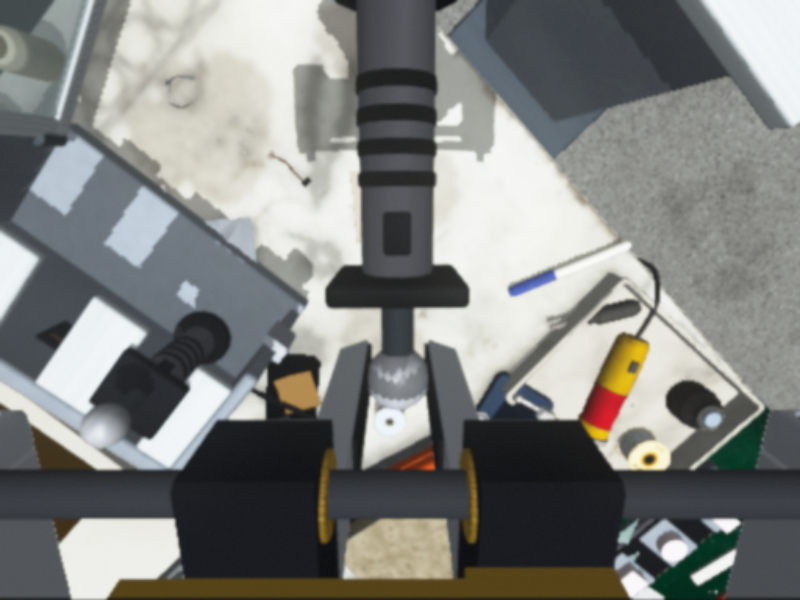

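Held level. Swinging down at 12 N, then regripping.

Request:
arm_command(
  deltas=[
    {"rotation":[0,0,0],"translation":[0,0,0],"hand":-1},
    {"rotation":[0,0,0],"translation":[0,0,0],"hand":-1},
    {"rotation":[0,0,0],"translation":[0,0,0],"hand":-1},
    {"rotation":[0,0,0],"translation":[0,0,0],"hand":-1},
    {"rotation":[0,0,0],"translation":[0,0,0],"hand":-1},
    {"rotation":[0,0,0],"translation":[0,0,0],"hand":-1},
    {"rotation":[0,0,0],"translation":[0,0,0],"hand":-1},
    {"rotation":[0,0,0],"translation":[0,0,0],"hand":-1},
    {"rotation":[0,0,0],"translation":[0,0,0],"hand":-1},
    {"rotation":[0,0,0],"translation":[0,0,0],"hand":-1},
  ],
  squeeze=12,
)

```text
time: 19.77
tool_pos: [0.4756, -0.0108, 0.2482]
tcp_rot: [-0.009, -0.385, 0.923, 0.009]
wrist_force: [-0.3, 0.4, -1.6]
width: 0.247
```

Request:
arm_command(
  deltas=[
    {"rotation":[0,0,0],"translation":[0,0,0],"hand":-1},
    {"rotation":[0,0,0],"translation":[0,0,0],"hand":-1},
    {"rotation":[0,0,0],"translation":[0,0,0],"hand":-1},
  ],
  squeeze=60,
)

```text
time: 20.15
tool_pos: [0.4756, -0.0108, 0.2482]
tcp_rot: [-0.009, -0.385, 0.923, 0.009]
wrist_force: [-0.2, 0.5, -1.3]
width: 0.231
```

```bash
python3 - <<'E'
from h import *
q()
im,c=snap('wrist','w21.png'); cv2.imwrite('pics/w21b.png',cv2.resize(im[:,:,::-1],(800,600)))
p,R0=pose(); b=p-R0.as_matrix()[:,2]*.019
for d in (0,.032,.136): print(d,(np.array(proj(c,b-[0,0,d]))+.2)*1.5625)
print(rk(-.1,0,.225)); plan(rk(-.1,0,.225),185.4,9,-1)
E
```

```text
t 20.15 p [ 0.4756 -0.0108  0.2482] yaw -134.7 F [-0.2  0.5 -1.3] w 0.231 j [-0.26 -0.2   1.93  0.    1.43 -2.63]
0 [399.41893931 380.37017174]
0.032 [397.50324449 348.96995227]
0.136 [393.93004844 290.40157331]
[ 0.54673679 -0.16533638  0.225     ]
yaw now -134.7 turn [ 1.1 -1.  39.9] dist 0.1717
[{"rotation":[0.002, -0.002, 0.077],"translation":[0.0066, -0.0177, 0.0022],"hand":-1},
{"rotation":[0.002, -0.002, 0.077],"translation":[0.0052, -0.0182, 0.0023],"hand":-1},
{"rotation":[0.002, -0.002, 0.077],"translation":[0.0038, -0.0185, 0.0023],"hand":-1},
{"rotation":[0.002, -0.002, 0.077],"translation":[0.0024, -0.0188, 0.0023],"hand":-1},
{"rotation":[0.002, -0.002, 0.077],"translation":[0.0009, -0.0189, 0.0024],"hand":-1},
{"rotation":[0.002, -0.002, 0.077],"translation":[-0.0005, -0.0189, 0.0024],"hand":-1},
{"rotation":[0.002, -0.002, 0.077],"translation":[-0.002, -0.0188, 0.0024],"hand":-1},
{"rotation":[0.002, -0.002, 0.077],"translation":[-0.0034, -0.0186, 0.0025],"hand":-1},
{"rotation":[0.002, -0.002, 0.077],"translation":[-0.0049, -0.0183, 0.0025],"hand":-1}]
```

View pics/w21b.png

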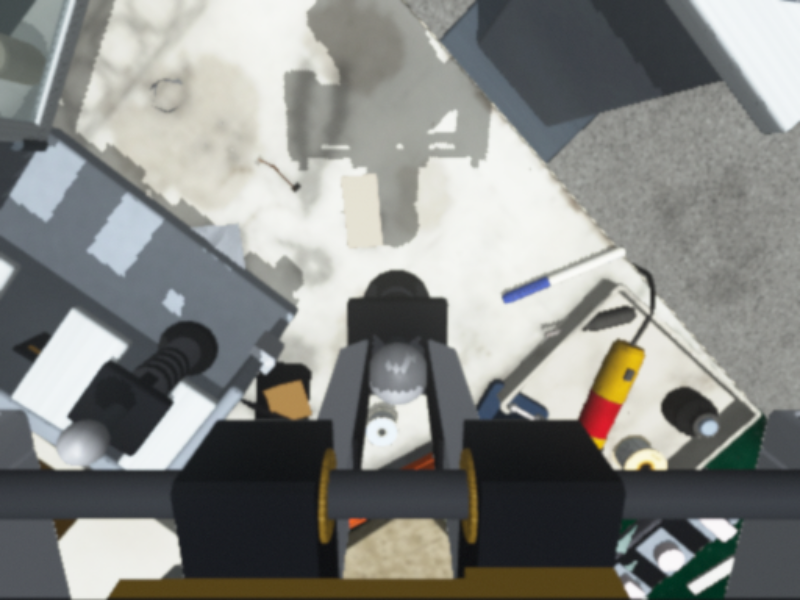

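Driver B hangs nearly vertical, with the ball a little low in the pads at (399,372). I'll move in front of lane 2.

Request:
arm_command(
  deltas=[
    {"rotation":[0.002,-0.002,0.077],"translation":[0.007,-0.018,0.001],"hand":-1},
    {"rotation":[0.002,-0.002,0.077],"translation":[0.005,-0.018,0.001],"hand":-1},
    {"rotation":[0.002,-0.002,0.077],"translation":[0.004,-0.018,0.001],"hand":-1},
    {"rotation":[0.002,-0.002,0.077],"translation":[0.002,-0.019,0.002],"hand":-1},
    {"rotation":[0.002,-0.002,0.077],"translation":[0.001,-0.019,0.002],"hand":-1},
    {"rotation":[0.002,-0.002,0.077],"translation":[-0.001,-0.019,0.002],"hand":-1},
    {"rotation":[0.002,-0.002,0.077],"translation":[-0.002,-0.019,0.002],"hand":-1},
    {"rotation":[0.002,-0.002,0.077],"translation":[-0.003,-0.018,0.002],"hand":-1},
    {"rotation":[0.002,-0.002,0.077],"translation":[-0.005,-0.018,0.002],"hand":-1},
    {"rotation":[0,0,0],"translation":[0,0,0],"hand":-1},
  ],
)

```text
time: 21.45
tool_pos: [0.5478, -0.1696, 0.2302]
tcp_rot: [0.0, -0.038, 0.999, 0.001]
wrist_force: [0.4, -0.1, -1.6]
width: 0.231
```

```bash
python3 - <<'E'
from h import *
q()
im,c=snap('wrist','w22.png'); cv2.imwrite('pics/w22b.png',cv2.resize(im[:,:,::-1],(800,600)))
p,R0=pose(); b=p-R0.as_matrix()[:,2]*.019
for d in (0,.032,.136): print(d,(np.array(proj(c,b-[0,0,d]))+.2)*1.5625)
plan(rk(-.1,0,.207),185.4,3,-1)
E
```

```text
t 21.45 p [ 0.5478 -0.1696  0.2302] yaw -175.6 F [ 0.4 -0.1 -1.6] w 0.231 j [-0.5   0.05  1.73  0.    1.36 -2.15]
0 [400.7003111  378.87057885]
0.032 [400.14084081 346.97383341]
0.136 [399.09685783 287.45385461]
yaw now -175.5 turn [ 0.1  0.  -0.9] dist 0.0236
[{"rotation":[0.001, 0.0, -0.006],"translation":[0.0002, 0.0012, 0.0078],"hand":-1},
{"rotation":[0.001, 0.0, -0.006],"translation":[0.0002, 0.0012, 0.0078],"hand":-1},
{"rotation":[0.001, 0.0, -0.006],"translation":[0.0002, 0.0012, 0.0078],"hand":-1}]
```

View pics/w22b.png

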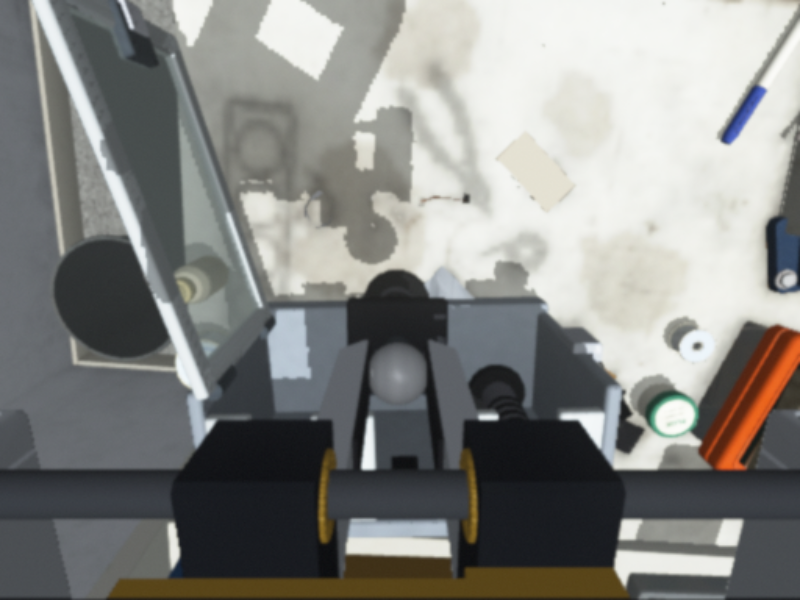

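Request:
arm_command(
  deltas=[
    {"rotation":[0,0,-0.008],"translation":[0,0.004,0.01],"hand":-1},
    {"rotation":[0,0,-0.008],"translation":[-0.001,0.002,0.01],"hand":-1},
    {"rotation":[0,0,0],"translation":[-0.015,0,0.002],"hand":-1},
    {"rotation":[0,0,0],"translation":[-0.018,0,0],"hand":-1},
    {"rotation":[0,0,0],"translation":[-0.018,0,0],"hand":-1},
    {"rotation":[0,0,0],"translation":[-0.015,0,0],"hand":-1},
    {"rotation":[0,0,0],"translation":[0,0,0],"hand":-1},
  ],
)

```text
time: 22.38
tool_pos: [0.6171, -0.154, 0.2054]
tcp_rot: [-0.001, -0.05, 0.999, -0.001]
wrist_force: [0.4, -0.5, -2.3]
width: 0.234
```

```bash
python3 - <<'E'
from h import *
q()
im,c=snap('wrist','w23.png'); cv2.imwrite('pics/w23b.png',cv2.resize(im[:,:,::-1],(800,600)))
plan(rk(0,0,.206),185.4,2,-1)
E
```

```text
t 22.38 p [ 0.6171 -0.154   0.2054] yaw -174.2 F [ 0.4 -0.5 -2.3] w 0.234 j [-0.42  0.21  1.59 -0.    1.34 -2.09]
yaw now -174.2 turn [-0.1 -0.2  0.4] dist 0.0297
[{"rotation":[-0.001, -0.002, 0.003],"translation":[-0.0146, -0.0025, -0.0003],"hand":-1},
{"rotation":[-0.001, -0.002, 0.003],"translation":[-0.0147, -0.0024, -0.0003],"hand":-1}]
```

View pics/w23b.png

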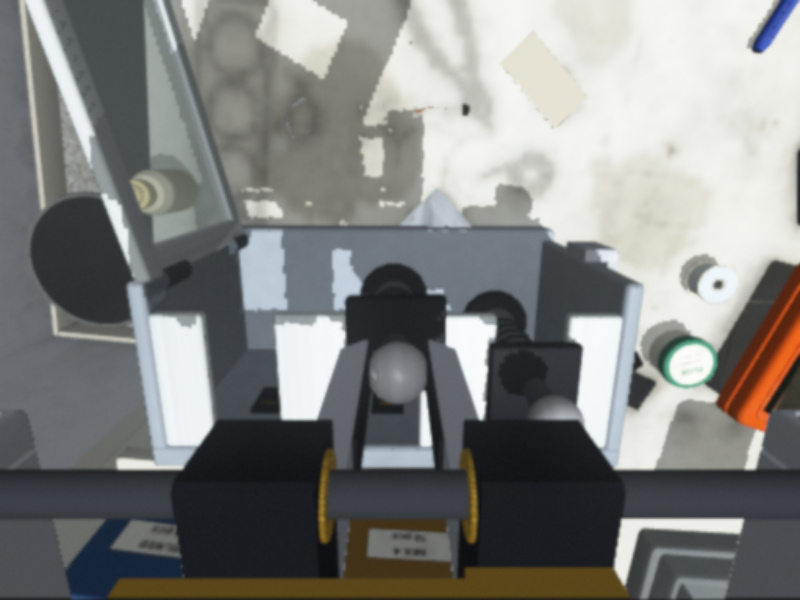

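Request:
arm_command(
  deltas=[
    {"rotation":[0,0,0.003],"translation":[-0.014,-0.003,0],"hand":-1},
    {"rotation":[0,0,0.003],"translation":[-0.014,-0.002,0],"hand":-1},
    {"rotation":[0,0,0],"translation":[0,0,0.006],"hand":-1},
    {"rotation":[0,0,0],"translation":[0,0,0],"hand":-1},
  ],
)

```text
time: 22.92
tool_pos: [0.6453, -0.1546, 0.1983]
tcp_rot: [-0.002, -0.047, 0.999, 0.001]
wrist_force: [0.3, -0.7, -2.6]
width: 0.229
```

```bash
python3 - <<'E'
from h import *
q()
im,c=snap('wrist','w24.png'); cv2.imwrite('pics/w24b.png',cv2.resize(im[:,:,::-1],(800,600)))
plan(rk(0,0,.194),185.4,2,-1)
for d in (0,.032,.136): print(d,(np.array(proj(c,rk(0,0,.205-d)))+.2)*1.5625)
E
```

```text
t 22.93 p [ 0.6453 -0.1546  0.1983] yaw -174.6 F [ 0.3 -0.7 -2.6] w 0.229 j [-0.41  0.28  1.52 -0.    1.34 -2.07]
yaw now -174.6 turn [ 0.1 -0.2  0. ] dist 0.005
[{"rotation":[0.001, -0.001, 0.0],"translation":[-0.0003, -0.0007, 0.0024],"hand":-1},
{"rotation":[0.001, -0.001, 0.0],"translation":[-0.0003, -0.0007, 0.0024],"hand":-1}]
0 [395.50065156 367.46656084]
0.032 [395.68060812 339.18334515]
0.136 [396.0257474  284.93887104]
```

View pics/w24b.png

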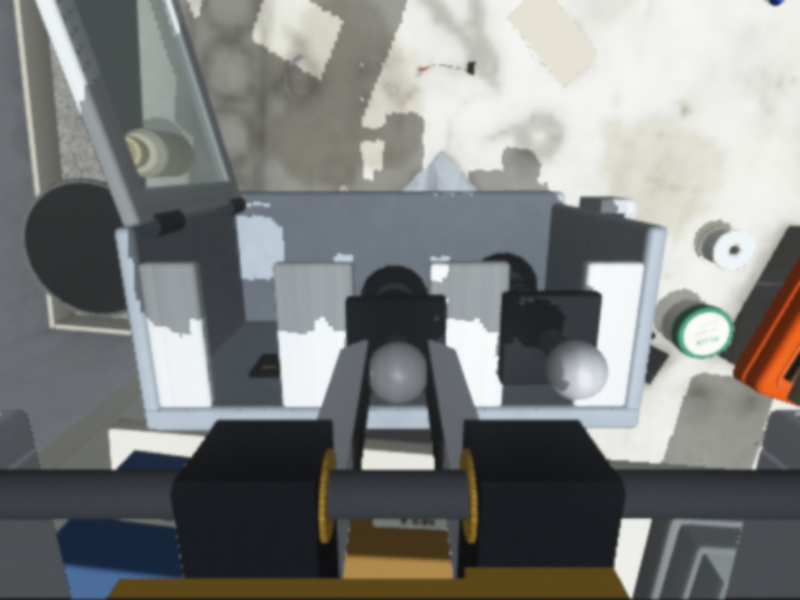

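Request:
arm_command(
  deltas=[
    {"rotation":[0,0,0],"translation":[0,-0.001,0.005],"hand":-1},
    {"rotation":[0,0,0],"translation":[0,0,0.005],"hand":-1},
    {"rotation":[0,0,0],"translation":[0,0,0.003],"hand":-1},
  ],
)

```text
time: 23.35
tool_pos: [0.6485, -0.1561, 0.1916]
tcp_rot: [0.004, -0.047, 0.999, -0.0]
wrist_force: [-1.1, 2.6, 7.1]
width: 0.232
```

```bash
python3 - <<'E'
from h import *
q()
E
```

```text
t 23.35 p [ 0.6485 -0.1561  0.1916] yaw -174.6 F [-1.1  2.6  7.1] w 0.232 j [-0.41  0.29  1.53  0.    1.32 -2.07]
```

Contact on the rails at about 9 N. Easing and opening.

Request:
arm_command(
  deltas=[
    {"rotation":[0,0,0],"translation":[0,0,0],"hand":-1},
    {"rotation":[0,0,0],"translation":[0,0,0],"hand":-1},
    {"rotation":[0,0,0],"translation":[0,0,0],"hand":-1},
    {"rotation":[0,0,0],"translation":[0,0,0],"hand":-1},
  ],
  squeeze=8,
)

```text
time: 23.85
tool_pos: [0.6479, -0.1562, 0.1913]
tcp_rot: [0.003, -0.047, 0.999, -0.0]
wrist_force: [0.9, 1.1, -0.2]
width: 0.245
```

Request:
arm_command(
  deltas=[
    {"rotation":[0,0,0],"translation":[0,0,0],"hand":-0.4},
    {"rotation":[0,0,0],"translation":[0,0,0],"hand":-0.25},
    {"rotation":[0,0,0],"translation":[0,0,0],"hand":-0.2},
    {"rotation":[0,0,0],"translation":[0,0,0],"hand":-0.2},
  ],
)

```text
time: 24.35
tool_pos: [0.6482, -0.1564, 0.1916]
tcp_rot: [0.004, -0.047, 0.999, -0.0]
wrist_force: [0.5, 0.6, 0.1]
width: 0.4
```

```bash
python3 - <<'E'
from h import *
q()
im,c=snap('wrist','w25.png'); cv2.imwrite('pics/w25b.png',cv2.resize(im[:,:,::-1],(800,600)))
for d in (0,.032,.136): print(d,(np.array(proj(c,rk(0,0,.205-d)))+.2)*1.5625)
E
```

```text
t 24.35 p [ 0.6482 -0.1564  0.1916] yaw -174.6 F [0.5 0.6 0.1] w 0.4 j [-0.41  0.29  1.53  0.    1.32 -2.07]
0 [400.64917313 368.51995518]
0.032 [400.30526217 338.40756239]
0.136 [399.65537767 281.50452918]
```

View pics/w25b.png

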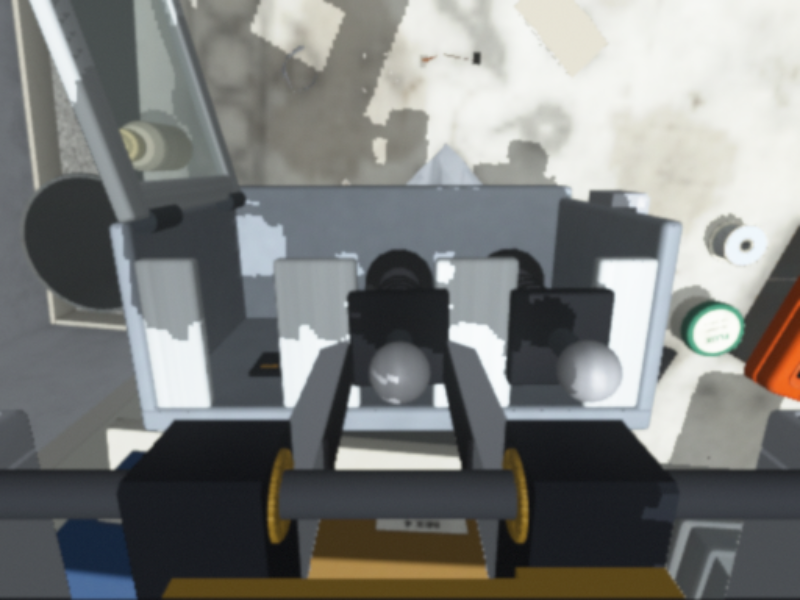

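Driver B hangs in lane 2: the ball is at (400,372) against a predicted (401,369). I'll lift off and look at the door.

Request:
arm_command(
  deltas=[
    {"rotation":[0,0,0],"translation":[0,0,-0.012],"hand":-0.2},
    {"rotation":[0,0,0],"translation":[0,0,-0.025],"hand":-0.2},
    {"rotation":[0,0,0],"translation":[0,0,-0.035],"hand":-0.2},
    {"rotation":[0,0,0],"translation":[0,0,-0.035],"hand":-0.2},
    {"rotation":[0,0,0],"translation":[0,0,-0.015],"hand":-0.3},
  ],
)

```text
time: 25.02
tool_pos: [0.647, -0.1562, 0.3189]
tcp_rot: [0.003, -0.047, 0.999, -0.0]
wrist_force: [-0.3, 0.1, 0.4]
width: 0.357
```

Request:
arm_command(
  deltas=[
    {"rotation":[0,0,0.1],"translation":[0.045,0,0],"hand":-0.5},
    {"rotation":[0,0,0.1],"translation":[0.045,0,0],"hand":-1},
    {"rotation":[0,0,0.1],"translation":[0.04,0,0],"hand":-1},
    {"rotation":[0,0,0.1],"translation":[0.03,0,0],"hand":-1},
    {"rotation":[0,0,0],"translation":[0,0,0],"hand":-1},
  ],
)

```text
time: 25.65
tool_pos: [0.484, -0.1491, 0.3178]
tcp_rot: [0.004, 0.158, 0.987, 0.0]
wrist_force: [-0.4, 0.0, 0.8]
width: 0.006
```

```bash
python3 - <<'E'
from h import *
q()
im,c=snap('wrist','w26.png'); cv2.imwrite('pics/w26b.png',cv2.resize(im[:,:,::-1],(800,600)))
im,c=snap('top','t26.png'); cv2.imwrite('pics/t26b.png',cv2.resize(im[120:285,130:415,::-1],None,fx=2.8,fy=2.8,interpolation=cv2.INTER_CUBIC))
E
```

```text
t 25.65 p [ 0.484  -0.1491  0.3178] yaw 161.8 F [-0.4  0.   0.8] w 0.006 j [-0.52 -0.18  1.79  0.    1.52 -1.78]
```

View pics/w26b.png

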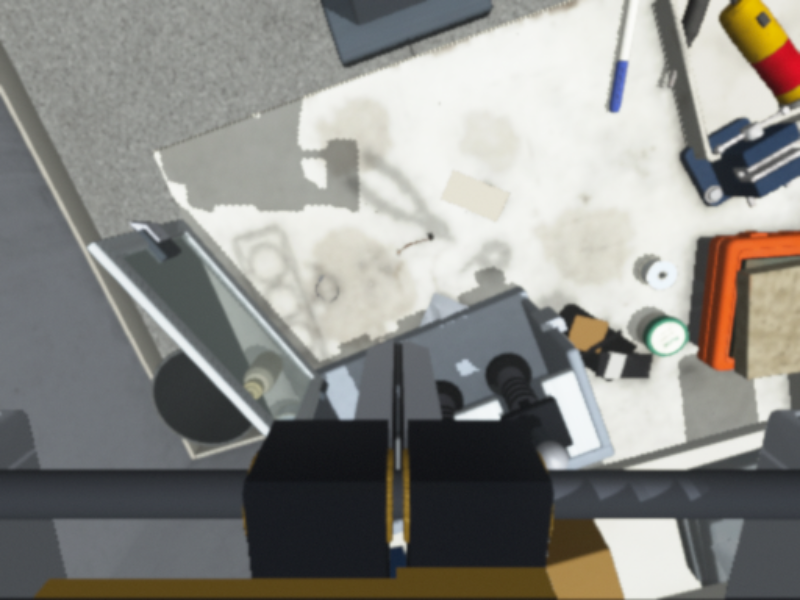

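View pics/t26b.png

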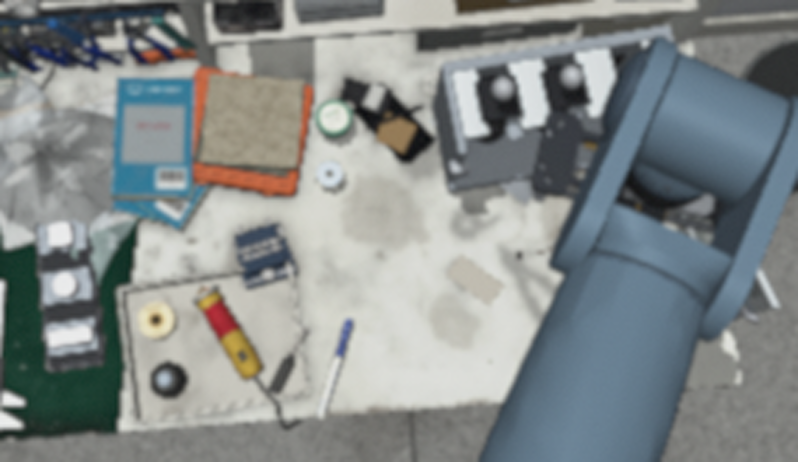

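Both drivers are hanging, with balls at (502,90) and (570,75) in the top crop. In the wrist view the door's top rim runs from (95,243) to (268,430).

```bash
python3 - <<'E'
from h import *
c=cams.get_calibration('wrist')
def rc(w): d=w[:2]-O; return np.array([d@U,d@V]).round(4)
for uv in [(90,245),(96,243),(268,430),(258,432),(103,262)]:
    w=ray(c,uv[0]/1.5625-.2,uv[1]/1.5625-.2,.176); print(uv,w.round(4),rc(w))
H=np.array([-.053,-.112])
for th in (1.6,1.7,1.8,1.9):
    print(th,H+.223*np.array([-np.sin(th),np.cos(th)]))
E
```

```text
(90, 245) [ 0.3966 -0.3463  0.176 ] [-0.2664 -0.1662]
(96, 243) [ 0.3966 -0.3416  0.176 ] [-0.2659 -0.1615]
(268, 430) [ 0.5711 -0.2848  0.176 ] [-0.0869 -0.1212]
(258, 432) [ 0.5703 -0.293   0.176 ] [-0.0884 -0.1293]
(103, 262) [ 0.4103 -0.3435  0.176 ] [-0.2525 -0.1646]
1.6 [-0.27590491 -0.11851149]
1.7 [-0.27414125 -0.14073232]
1.8 [-0.27016802 -0.16266607]
1.9 [-0.26402492 -0.18409357]
```

```bash
python3 - <<'E'
from h import *
print(rk(-.24,-.218,.24)); plan(rk(-.24,-.218,.24),140,7,-1)
E
```

```text
[ 0.42770162 -0.39545511  0.24      ]
yaw now 161.8 turn [ 0.2  0.4 21.8] dist 0.2643
[{"rotation":[0.0, 0.001, 0.054],"translation":[-0.0031, -0.036, 0.0111],"hand":-1},
{"rotation":[0.0, 0.001, 0.054],"translation":[-0.005, -0.0357, 0.0111],"hand":-1},
{"rotation":[0.0, 0.001, 0.054],"translation":[-0.007, -0.0354, 0.0111],"hand":-1},
{"rotation":[0.0, 0.001, 0.054],"translation":[-0.0089, -0.035, 0.0111],"hand":-1},
{"rotation":[0.0, 0.001, 0.054],"translation":[-0.0108, -0.0344, 0.0111],"hand":-1},
{"rotation":[0.0, 0.001, 0.054],"translation":[-0.0127, -0.0338, 0.0111],"hand":-1},
{"rotation":[0.0, 0.001, 0.054],"translation":[-0.0145, -0.0331, 0.0111],"hand":-1}]
```

Request:
arm_command(
  deltas=[
    {"rotation":[0,0,0.054],"translation":[-0.003,-0.036,0.009],"hand":-1},
    {"rotation":[0,0,0.054],"translation":[-0.005,-0.036,0.009],"hand":-1},
    {"rotation":[0,0,0.054],"translation":[-0.007,-0.035,0.009],"hand":-1},
    {"rotation":[0,0,0.054],"translation":[-0.009,-0.035,0.009],"hand":-1},
    {"rotation":[0,0,0.054],"translation":[-0.011,-0.034,0.009],"hand":-1},
    {"rotation":[0,0,0.054],"translation":[-0.013,-0.034,0.009],"hand":-1},
    {"rotation":[0,0,0.054],"translation":[-0.015,-0.033,0.01],"hand":-1},
    {"rotation":[0,0,0],"translation":[0,0,0],"hand":-1},
  ],
)

```text
time: 26.75
tool_pos: [0.4356, -0.4068, 0.248]
tcp_rot: [0.003, 0.34, 0.941, 0.002]
wrist_force: [-0.8, 2.0, 0.7]
width: 0.003
```

```bash
python3 - <<'E'
from h import *
q()
im,c=snap('wrist','w27.png'); cv2.imwrite('pics/w27b.png',cv2.resize(im[:,:,::-1],(800,600)))
plan(rk(-.24,-.218,.15),140,4,-1)
E
```

```text
t 26.75 p [ 0.4356 -0.4068  0.248 ] yaw 140.3 F [-0.8  2.   0.7] w 0.003 j [-0.94  0.08  1.66  0.01  1.39 -1.82]
yaw now 140.4 turn [0.4 0.3 0.4] dist 0.0995
[{"rotation":[0.002, 0.001, 0.002],"translation":[0.0034, 0.0005, 0.0246],"hand":-1},
{"rotation":[0.002, 0.001, 0.002],"translation":[0.0034, 0.0005, 0.0246],"hand":-1},
{"rotation":[0.002, 0.001, 0.002],"translation":[0.0033, 0.0006, 0.0246],"hand":-1},
{"rotation":[0.002, 0.001, 0.002],"translation":[0.0033, 0.0006, 0.0246],"hand":-1}]
```

View pics/w27b.png

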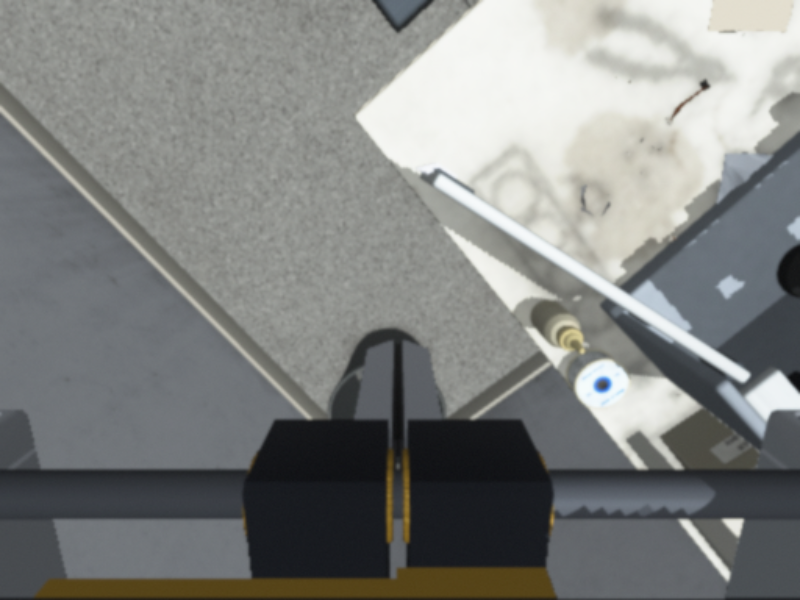

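```bash
cat >> h.py <<'E'
def rc(w): d=np.array(w)[:2]-O; return np.array([d@U,d@V]).round(4)
E
python3 - <<'E'
from h import *
c=cams.get_calibration('wrist')
for uv in [(433,183),(446,172),(742,382),(750,374),(590,283),(597,273)]:
    w=ray(c,uv[0]/1.5625-.2,uv[1]/1.5625-.2,.176); print(uv,w.round(4),rc(w))
for uv in [(567,330),(572,345)]: print('bottle',ray(c,uv[0]/1.5625-.2,uv[1]/1.5625-.2,.09))
print('tcp',rc(pose()[0]))
E
```

```text
(433, 183) [ 0.3956 -0.3476  0.176 ] [-0.2675 -0.1673]
(446, 172) [ 0.3956 -0.3388  0.176 ] [-0.2667 -0.1586]
(742, 382) [ 0.6052 -0.2767  0.176 ] [-0.0522 -0.1163]
(750, 374) [ 0.6035 -0.2705  0.176 ] [-0.0533 -0.11  ]
(590, 283) [ 0.4949 -0.3134  0.176 ] [-0.1655 -0.1426]
(597, 273) [ 0.4925 -0.3072  0.176 ] [-0.1672 -0.1362]
bottle [ 0.55628931 -0.33323789  0.09      ]
bottle [ 0.56924091 -0.33721104  0.09      ]
tcp [-0.2327 -0.2292]
```

Request:
arm_command(
  deltas=[
    {"rotation":[0.004,0.003,0],"translation":[0,0,0.026],"hand":-1},
    {"rotation":[0,0,0],"translation":[0,0,0.028],"hand":-1},
    {"rotation":[0,0,0],"translation":[0,0,0.026],"hand":-1},
    {"rotation":[0,0,0],"translation":[0,0,0.018],"hand":-1},
  ],
)

```text
time: 27.3
tool_pos: [0.4418, -0.4048, 0.1514]
tcp_rot: [0.004, 0.335, 0.942, -0.0]
wrist_force: [-1.0, 0.5, 1.0]
width: 0.004
```

```bash
python3 - <<'E'
from h import *
q(); print('tcp',rc(pose()[0]))
E
```

```text
t 27.3 p [ 0.4418 -0.4048  0.1514] yaw 140.9 F [-1.   0.5  1. ] w 0.004 j [-0.93  0.18  1.74  0.    1.22 -1.82]
tcp [-0.2268 -0.2286]
```

```bash
cat >> h.py <<'E'
def arc(ths,rad,s,z):
    p0,R0=pose(); H=np.array([-.053,-.113]); cur=p0; out=[]
    for t in ths:
        C=H+rad*np.array([-np.sin(t),np.cos(t)])+s*np.array([-np.cos(t),-np.sin(t)]); w=rk(C[0],C[1],z)
        d=R0.inv().apply(w-cur); out.append('{"rotation":[0,0,0],"translation":%s,"hand":-1}'%[round(float(x),3) for x in d]); cur=w
    print('['+',\n'.join(out)+']')
E
python3 - <<'E'
from h import *
arc([1.92,1.75,1.55,1.35,1.15,.95,.75,.6,.45,.35],.205,.017,.15)
E
```

```text
[{"rotation":[0,0,0],"translation":[0.03, 0.012, 0.001],"hand":-1},
{"rotation":[0,0,0],"translation":[0.031, 0.015, -0.0],"hand":-1},
{"rotation":[0,0,0],"translation":[0.033, 0.024, -0.0],"hand":-1},
{"rotation":[0,0,0],"translation":[0.028, 0.03, -0.0],"hand":-1},
{"rotation":[0,0,0],"translation":[0.021, 0.035, -0.0],"hand":-1},
{"rotation":[0,0,0],"translation":[0.014, 0.039, -0.0],"hand":-1},
{"rotation":[0,0,0],"translation":[0.006, 0.041, 0.0],"hand":-1},
{"rotation":[0,0,0],"translation":[-0.001, 0.031, 0.0],"hand":-1},
{"rotation":[0,0,0],"translation":[-0.006, 0.03, 0.0],"hand":-1},
{"rotation":[0,0,0],"translation":[-0.006, 0.02, 0.0],"hand":-1}]
```

Request:
arm_command(
  deltas=[
    {"rotation":[0,0,0],"translation":[0.03,0.012,0.001],"hand":-1},
    {"rotation":[0,0,0],"translation":[0.031,0.015,0],"hand":-1},
    {"rotation":[0,0,0],"translation":[0.033,0.024,0],"hand":-1},
    {"rotation":[0,0,0],"translation":[0.028,0.03,0],"hand":-1},
    {"rotation":[0,0,0],"translation":[0.01,0.018,0],"hand":-1},
  ],
)

```text
time: 27.92
tool_pos: [0.403, -0.2397, 0.1494]
tcp_rot: [0.006, 0.332, 0.943, -0.0]
wrist_force: [0.2, 0.2, -0.5]
width: 0.007
```

```bash
python3 - <<'E'
from h import *
q(); print('tcp',rc(pose()[0]))
im,c=snap('wrist','w28.png'); cv2.imwrite('pics/w28b.png',cv2.resize(im[:,:,::-1],(800,600)))
arc([1.15,.95,.75,.6,.45,.35],.205,.017,.15)
E
```

```text
t 27.93 p [ 0.403  -0.2397  0.1494] yaw 141.2 F [ 0.2  0.2 -0.5] w 0.007 j [-0.78 -0.14  2.07  0.    1.21 -1.68]
tcp [-0.25   -0.0606]
[{"rotation":[0,0,0],"translation":[0.008, 0.012, -0.001],"hand":-1},
{"rotation":[0,0,0],"translation":[0.013, 0.039, 0.0],"hand":-1},
{"rotation":[0,0,0],"translation":[0.005, 0.041, 0.0],"hand":-1},
{"rotation":[0,0,0],"translation":[-0.001, 0.031, 0.0],"hand":-1},
{"rotation":[0,0,0],"translation":[-0.006, 0.03, 0.0],"hand":-1},
{"rotation":[0,0,0],"translation":[-0.006, 0.02, 0.0],"hand":-1}]
```

View pics/w28b.png

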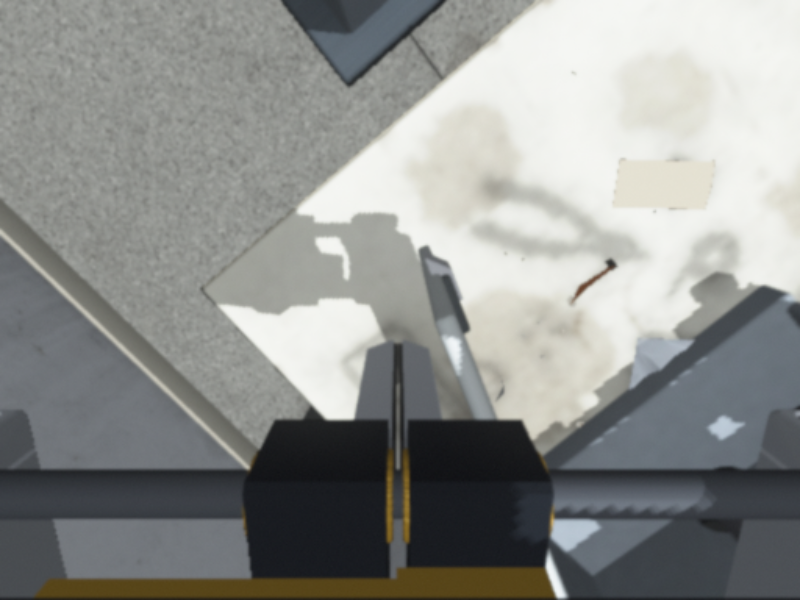

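The door is moving with the fingers on its outer face near the free edge, at (440,290). Continuing along the arc.

Request:
arm_command(
  deltas=[
    {"rotation":[0,0,0],"translation":[0.008,0.012,0],"hand":-1},
    {"rotation":[0,0,0],"translation":[0.013,0.035,0],"hand":-1},
    {"rotation":[0,0,0],"translation":[0.005,0.035,0],"hand":-1},
    {"rotation":[0,0,0],"translation":[-0.001,0.031,0],"hand":-1},
    {"rotation":[0,0,0],"translation":[-0.006,0.025,0],"hand":-1},
    {"rotation":[0,0,0],"translation":[0,0,0],"hand":-1},
  ],
)

```text
time: 28.72
tool_pos: [0.4792, -0.1153, 0.1518]
tcp_rot: [0.008, 0.331, 0.944, -0.001]
wrist_force: [0.3, -0.1, 0.0]
width: 0.006
```

```bash
python3 - <<'E'
from h import *
q(); print('tcp',rc(pose()[0]))
im,c=snap('wrist','w29.png'); cv2.imwrite('pics/w29b.png',cv2.resize(im[:,:,::-1],(800,600)))
im,c=snap('scene','s29.png'); cv2.imwrite('pics/s29b.png',cv2.resize(im[120:290,220:400,::-1],None,fx=3.4,fy=3.4,interpolation=cv2.INTER_CUBIC))
arc([.45,.35,.25,.15],.195,.017,.15)
E
```

```text
t 28.73 p [ 0.4792 -0.1153  0.1518] yaw 141.4 F [ 0.3 -0.1  0. ] w 0.006 j [-0.47 -0.08  2.01  0.    1.2  -1.36]
tcp [-0.1626  0.0562]
[{"rotation":[0,0,0],"translation":[-0.008, 0.007, 0.002],"hand":-1},
{"rotation":[0,0,0],"translation":[-0.006, 0.019, 0.0],"hand":-1},
{"rotation":[0,0,0],"translation":[-0.008, 0.018, 0.0],"hand":-1},
{"rotation":[0,0,0],"translation":[-0.01, 0.017, 0.0],"hand":-1}]
```

View pics/w29b.png

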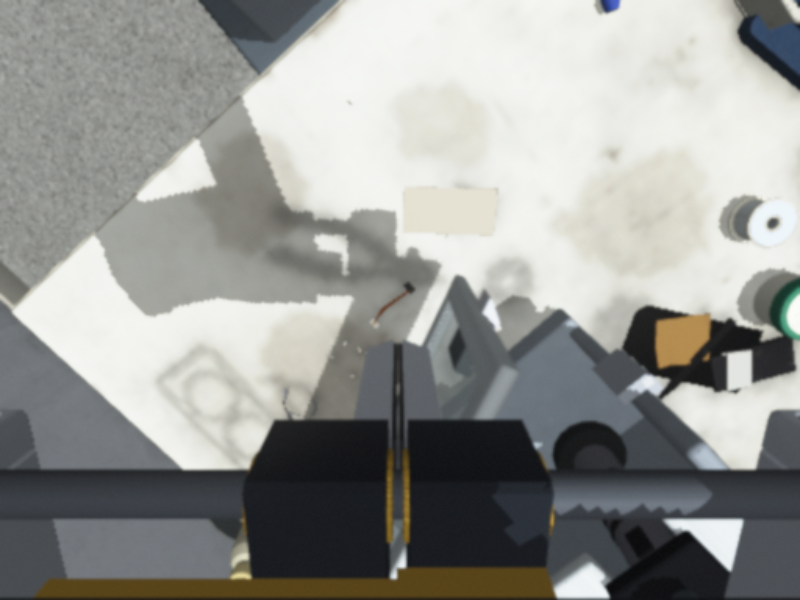

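View pics/s29b.png

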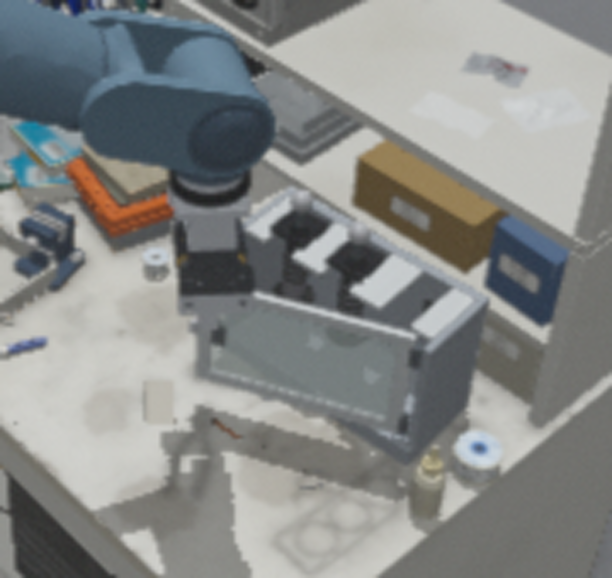

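Door is at about 0.5 rad. Continuing.

Request:
arm_command(
  deltas=[
    {"rotation":[0,0,0],"translation":[-0.008,0.01,0],"hand":-1},
    {"rotation":[0,0,0],"translation":[-0.006,0.019,0],"hand":-1},
    {"rotation":[0,0,0],"translation":[-0.008,0.018,0],"hand":-1},
    {"rotation":[0,0,0],"translation":[-0.01,0.015,0],"hand":-1},
    {"rotation":[0,0,0],"translation":[0,0,0],"hand":-1},
  ],
)

```text
time: 29.45
tool_pos: [0.5458, -0.0877, 0.1523]
tcp_rot: [0.008, 0.334, 0.943, -0.001]
wrist_force: [-0.3, 0.1, 0.0]
width: 0.005
```

```bash
python3 - <<'E'
from h import *
q(); print('tcp',rc(pose()[0]))
arc([.12,.08,.04,.02],.195,.017,.15)
E
```

```text
t 29.45 p [ 0.5458 -0.0877  0.1523] yaw 141.0 F [-0.3  0.1  0. ] w 0.005 j [-0.36  0.06  1.86 -0.    1.2  -1.25]
tcp [-0.0937  0.0774]
[{"rotation":[0,0,0],"translation":[0.001, 0.001, 0.002],"hand":-1},
{"rotation":[0,0,0],"translation":[-0.004, 0.006, 0.0],"hand":-1},
{"rotation":[0,0,0],"translation":[-0.005, 0.006, 0.0],"hand":-1},
{"rotation":[0,0,0],"translation":[-0.002, 0.003, 0.0],"hand":-1}]
```

Request:
arm_command(
  deltas=[
    {"rotation":[0,0,0],"translation":[-0.004,0.006,0],"hand":-1},
    {"rotation":[0,0,0],"translation":[-0.004,0.006,0],"hand":-1},
    {"rotation":[0,0,0],"translation":[-0.004,0.005,0],"hand":-1},
    {"rotation":[0,0,0],"translation":[0,0,0],"hand":-1},
  ],
)

```text
time: 29.95
tool_pos: [0.5649, -0.0829, 0.152]
tcp_rot: [0.006, 0.334, 0.943, -0.003]
wrist_force: [-0.1, 0.4, 0.4]
width: 0.009
```

```bash
python3 - <<'E'
from h import *
q(); print('tcp',rc(pose()[0]))
im,c=snap('wrist','w30.png'); cv2.imwrite('pics/w30b.png',cv2.resize(im[:,:,::-1],(800,600)))
im,c=snap('scene','s30.png'); cv2.imwrite('pics/s30b.png',cv2.resize(im[120:290,220:400,::-1],None,fx=3.4,fy=3.4,interpolation=cv2.INTER_CUBIC))
E
```

```text
t 29.95 p [ 0.5649 -0.0829  0.152 ] yaw 141.0 F [-0.1  0.4  0.4] w 0.009 j [-0.34  0.11  1.81 -0.01  1.21 -1.23]
tcp [-0.0742  0.0804]
```

View pics/w30b.png

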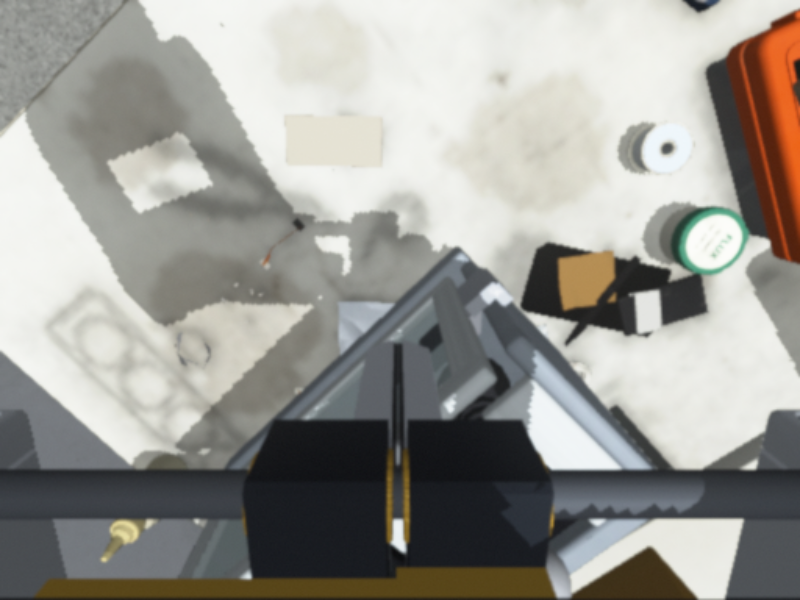

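View pics/s30b.png

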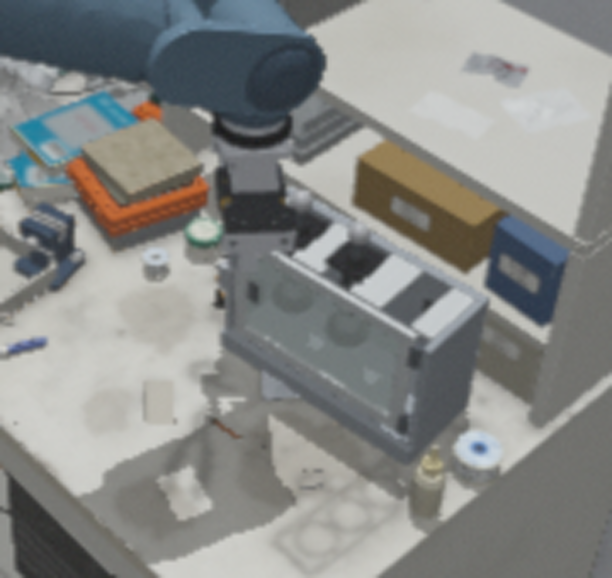

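Request:
arm_command(
  deltas=[
    {"rotation":[0,0,0],"translation":[-0.003,0.004,0],"hand":-1},
    {"rotation":[0,0,0],"translation":[-0.003,0.004,0],"hand":-1},
  ],
)

```text
time: 30.3
tool_pos: [0.5673, -0.0822, 0.1518]
tcp_rot: [-0.004, 0.333, 0.943, -0.008]
wrist_force: [-26.2, -6.8, 16.2]
width: 0.005
```

```bash
python3 - <<'E'
from h import *
q(); print('tcp',rc(pose()[0]))
E
```

```text
t 30.3 p [ 0.5673 -0.0822  0.1518] yaw 141.1 F [-26.2  -6.8  16.2] w 0.005 j [-0.33  0.13  1.79 -0.02  1.23 -1.22]
tcp [-0.0717  0.0809]
```

Request:
arm_command(
  deltas=[
    {"rotation":[0,0,0],"translation":[-0.003,0.004,0],"hand":-1},
    {"rotation":[0,0,0],"translation":[-0.003,0.004,0],"hand":-1},
  ],
)

```text
time: 30.55
tool_pos: [0.5668, -0.0824, 0.1523]
tcp_rot: [-0.017, 0.333, 0.943, -0.016]
wrist_force: [-21.9, -4.3, 14.6]
width: 0.004
```

```bash
python3 - <<'E'
from h import *
q(); print('tcp',rc(pose()[0]))
E
```

```text
t 30.55 p [ 0.5668 -0.0824  0.1523] yaw 141.1 F [-21.9  -4.3  14.6] w 0.004 j [-0.33  0.15  1.77 -0.03  1.26 -1.21]
tcp [-0.0723  0.0808]
```

Request:
arm_command(
  deltas=[
    {"rotation":[0,0,0],"translation":[0.004,-0.006,0],"hand":-1},
    {"rotation":[0,0,0],"translation":[0.006,-0.008,0],"hand":-1},
    {"rotation":[0,0,0],"translation":[0,0,0],"hand":-1},
  ],
)

```text
time: 30.92
tool_pos: [0.5496, -0.0871, 0.1534]
tcp_rot: [-0.017, 0.333, 0.943, -0.015]
wrist_force: [-0.6, 0.2, -0.3]
width: 0.005
```

```bash
python3 - <<'E'
from h import *
q(); print('tcp',rc(pose()[0]),pose()[1].as_matrix()[:,2])
im,c=snap('wrist','w31.png'); cv2.imwrite('pics/w31b.png',cv2.resize(im[:,:,::-1],(800,600)))
im,c=snap('scene','s31.png'); cv2.imwrite('pics/s31b.png',cv2.resize(im[150:270,270:390,::-1],None,fx=5,fy=5,interpolation=cv2.INTER_CUBIC))
E
```

```text
t 30.93 p [ 0.5496 -0.0871  0.1534] yaw 141.1 F [-0.6  0.2 -0.3] w 0.005 j [-0.35  0.11  1.82 -0.03  1.25 -1.23]
tcp [-0.0898  0.0776] [-0.04194508 -0.01779622 -0.99896141]
```

View pics/w31b.png

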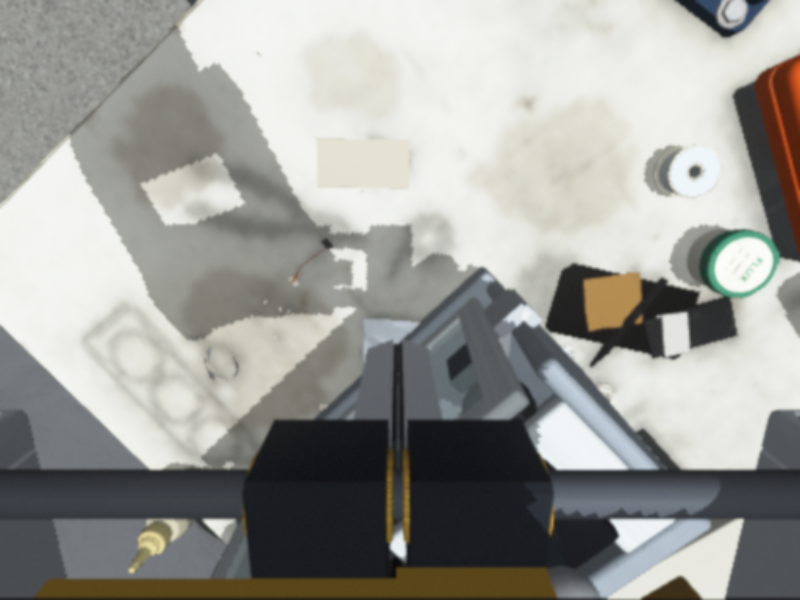

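View pics/s31b.png

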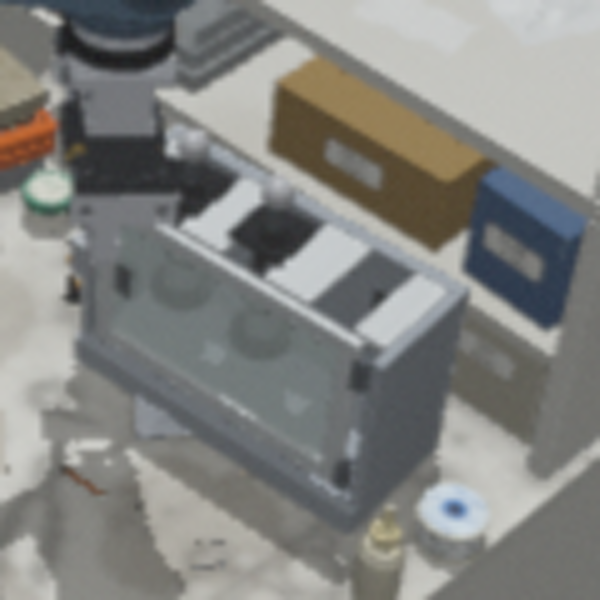

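The door stopped hard at about 26 N, well above the 2–4 N needed to ride over the strike. I'll lift away and check its angle from above.

Request:
arm_command(
  deltas=[
    {"rotation":[0,0,0],"translation":[0.018,-0.024,-0.01],"hand":-1},
    {"rotation":[0,0,0],"translation":[0.01,-0.012,-0.035],"hand":-1},
    {"rotation":[0,0,0],"translation":[0,0,-0.045],"hand":-1},
    {"rotation":[0,0,0],"translation":[0,0,-0.045],"hand":-1},
    {"rotation":[0,0,0],"translation":[0,0,-0.03],"hand":-1},
    {"rotation":[0,0,0],"translation":[0,0,0],"hand":-1},
  ],
)

```text
time: 31.78
tool_pos: [0.5124, -0.0941, 0.3245]
tcp_rot: [-0.016, 0.332, 0.943, -0.015]
wrist_force: [0.8, 0.8, -0.0]
width: 0.005
```

```bash
python3 - <<'E'
from h import *
q(); print('tcp',rc(pose()[0]))
im,c=snap('wrist','w32.png'); cv2.imwrite('pics/w32b.png',cv2.resize(im[:,:,::-1],(800,600)))
plan([.45,.1,.31],185.4,7,-1)
E
```

```text
t 31.77 p [ 0.5124 -0.0941  0.3245] yaw 141.2 F [ 0.8  0.8 -0. ] w 0.005 j [-0.38 -0.11  1.72 -0.03  1.57 -1.28]
tcp [-0.1275  0.0742]
yaw now 141.2 turn [ -1.6  -2.2 -44.2] dist 0.2038
[{"rotation":[-0.004, -0.005, -0.11],"translation":[0.0242, 0.0161, 0.0017],"hand":-1},
{"rotation":[-0.004, -0.005, -0.11],"translation":[0.0223, 0.0187, 0.0017],"hand":-1},
{"rotation":[-0.004, -0.005, -0.11],"translation":[0.0201, 0.021, 0.0017],"hand":-1},
{"rotation":[-0.004, -0.005, -0.11],"translation":[0.0177, 0.0231, 0.0016],"hand":-1},
{"rotation":[-0.004, -0.005, -0.11],"translation":[0.015, 0.0249, 0.0016],"hand":-1},
{"rotation":[-0.004, -0.005, -0.11],"translation":[0.0122, 0.0264, 0.0017],"hand":-1},
{"rotation":[-0.004, -0.005, -0.11],"translation":[0.0092, 0.0276, 0.0017],"hand":-1}]
```

View pics/w32b.png

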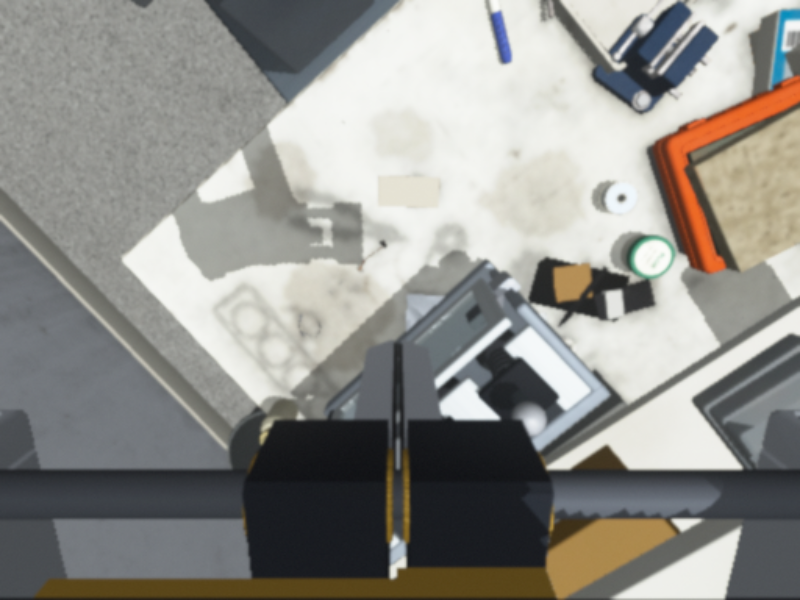

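Request:
arm_command(
  deltas=[
    {"rotation":[-0.004,-0.005,-0.1],"translation":[0.028,0.028,0],"hand":-1},
    {"rotation":[-0.004,-0.005,-0.1],"translation":[0.025,0.032,0],"hand":-1},
    {"rotation":[-0.004,-0.005,-0.1],"translation":[0.018,0.036,0],"hand":-1},
    {"rotation":[-0.004,-0.005,-0.1],"translation":[0.01,0.04,0],"hand":-1},
    {"rotation":[-0.004,-0.005,0],"translation":[-0.005,0.045,0],"hand":-1},
    {"rotation":[-0.004,-0.005,0],"translation":[-0.005,0.05,0],"hand":-1},
    {"rotation":[0,0,0],"translation":[-0.005,0.05,0],"hand":-1},
    {"rotation":[0,0,0],"translation":[-0.005,0.05,0],"hand":-1},
    {"rotation":[0,0,0],"translation":[0,0,0],"hand":-1},
  ],
)

```text
time: 32.95
tool_pos: [0.5738, 0.2605, 0.2926]
tcp_rot: [-0.019, 0.133, 0.991, -0.005]
wrist_force: [0.2, -0.6, -0.5]
width: 0.004
```

```bash
python3 - <<'E'
from h import *
q()
im,c=snap('top','t33.png'); cv2.imwrite('pics/t33b.png',cv2.resize(im[115:200,270:400,::-1],None,fx=6,fy=6,interpolation=cv2.INTER_CUBIC))
im,c=snap('scene','s33.png'); cv2.imwrite('pics/s33b.png',cv2.resize(im[150:270,270:390,::-1],None,fx=5,fy=5,interpolation=cv2.INTER_CUBIC))
E
```

```text
t 32.95 p [0.5738 0.2605 0.2926] yaw 164.7 F [ 0.2 -0.6 -0.5] w 0.004 j [ 0.24  0.17  1.49  0.    1.52 -1.06]
```

View pics/t33b.png

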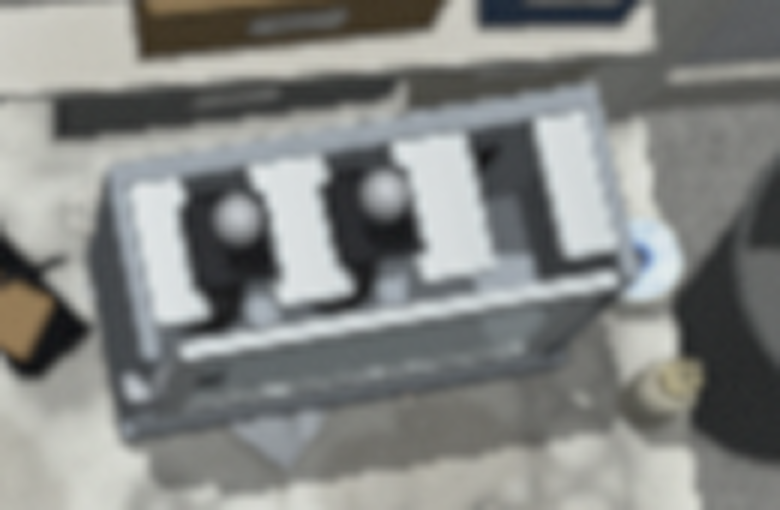

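View pics/s33b.png

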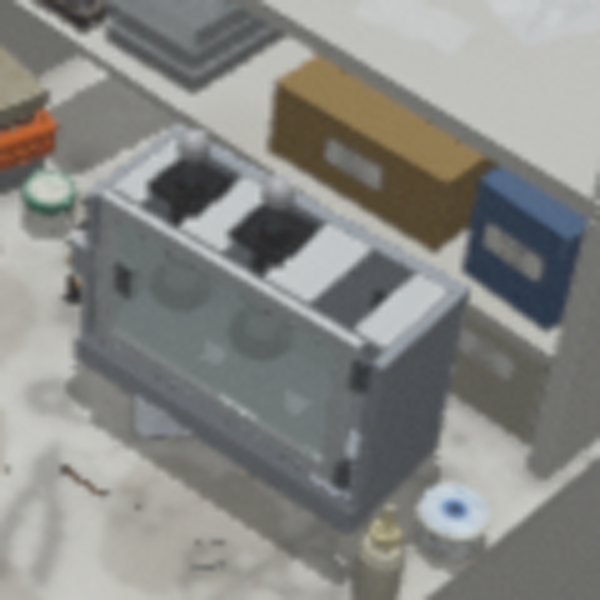

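```bash
python3 - <<'E'
from h import *
c=cams.get_calibration('top'); g=lambda x,y,z: ray(c,270+x/6-.4,115+y/6-.4,z)
a=rc(g(185,352,.176));b=rc(g(613,280,.176)); d=a-b; print(a,b,np.arctan2(-d[0],d[1]))
im=cv2.imread('pics/top0.png')
# line fit of white rim in the new image
t=cv2.imread('pics/t33.png').min(2).astype(float); P=[]
for u in range(305,370):
    v0=115+(352+(u-270)*6*(280-352)/428-185*(280-352)/428)/6
    vs=np.arange(int(v0)-3,int(v0)+5); w=np.clip(t[vs,u]-150,0,None)
    if w.sum()>30: P.append(rc(ray(c,u,(w*vs).sum()/w.sum(),.176)))
P=np.array(P); vx,vy,_,_=cv2.fitLine(P.astype(np.float32),cv2.DIST_HUBER,0,.001,.001).ravel(); print(len(P),np.degrees(np.arctan2(-vx*np.sign(vy),abs(vy))), P.mean(0))
E
```

```text
[-0.0545  0.1076] [-0.0536 -0.1095] 0.004145531296016459
65 0.20543592 [-0.05293231 -0.00364923]
```

The door angle measures about 0.004 rad, so it is shut. Now the keys: I'll move over the pad.

```bash
python3 - <<'E'
from h import *
plan([.47,.418,.2],180,5,-1)
E
```

```text
yaw now 164.6 turn [ -0.6  -2.1 -15.4] dist 0.2122
[{"rotation":[-0.002, -0.007, -0.054],"translation":[0.0278, 0.0256, 0.0193],"hand":-1},
{"rotation":[-0.002, -0.007, -0.054],"translation":[0.0265, 0.027, 0.0192],"hand":-1},
{"rotation":[-0.002, -0.007, -0.054],"translation":[0.0252, 0.0284, 0.019],"hand":-1},
{"rotation":[-0.002, -0.007, -0.054],"translation":[0.0238, 0.0296, 0.0189],"hand":-1},
{"rotation":[-0.002, -0.007, -0.054],"translation":[0.0223, 0.0308, 0.0188],"hand":-1}]
```

Request:
arm_command(
  deltas=[
    {"rotation":[-0.002,-0.007,-0.054],"translation":[0.028,0.026,0.019],"hand":-1},
    {"rotation":[-0.002,-0.007,-0.054],"translation":[0.027,0.027,0.019],"hand":-1},
    {"rotation":[-0.002,-0.007,-0.054],"translation":[0.025,0.028,0.019],"hand":-1},
    {"rotation":[-0.002,-0.007,-0.054],"translation":[0.024,0.03,0.019],"hand":-1},
    {"rotation":[-0.002,-0.007,-0.054],"translation":[0.022,0.031,0.019],"hand":-1},
    {"rotation":[0,0,0],"translation":[0,0,0],"hand":-1},
  ],
)

```text
time: 33.8
tool_pos: [0.4666, 0.4127, 0.1945]
tcp_rot: [-0.002, 0.001, 1.0, -0.002]
wrist_force: [0.1, -0.0, -0.6]
width: 0.003
```

```bash
python3 - <<'E'
from h import *
q()
im,c=snap('wrist','w34.png'); cv2.imwrite('pics/w34b.png',cv2.resize(im[:,:,::-1],(800,600)))
q()
E
```

```text
t 33.8 p [0.4666 0.4127 0.1945] yaw 179.9 F [ 0.1 -0.  -0.6] w 0.003 j [ 0.54  0.2   1.64 -0.    1.31 -1.02]
t 33.85 p [0.468  0.4122 0.1958] yaw 179.8 F [ 0.6  0.4 -0.4] w 0.007 j [ 0.54  0.19  1.63 -0.    1.31 -1.02]
```

View pics/w34b.png

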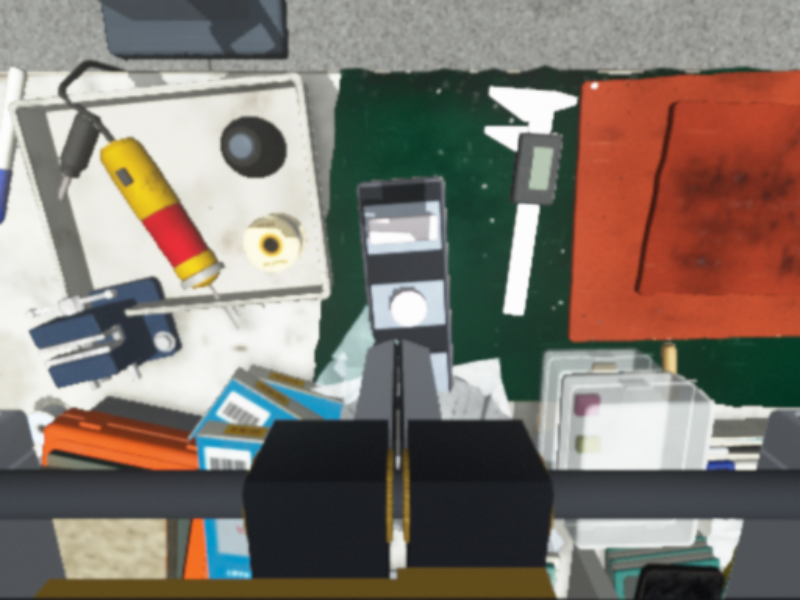

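The round key is in the middle at (408,308), the bar is nearest the robot at about (404,229), and the square is farthest, hidden by the gripper.

```bash
python3 - <<'E'
from h import *
c=cams.get_calibration('wrist')
f=lambda x,y: ray(c,x/1.5625-.2,y/1.5625-.2,.038).round(4)
print('round',f(408,307),'bar',f(404,228))
im=cv2.imread('pics/top0.png'); cv2.imwrite('pics/pad.png',cv2.resize(im[190:260,135:175],None,fx=10,fy=10,interpolation=cv2.INTER_CUBIC)[:600])
cs=cv2.imread('pics/scene33.png') if 0 else cv2.imread('pics/s5.png')
E
```

```text
round [0.4939 0.419  0.038 ] bar [0.4339 0.4159 0.038 ]
```

View pics/pad.png

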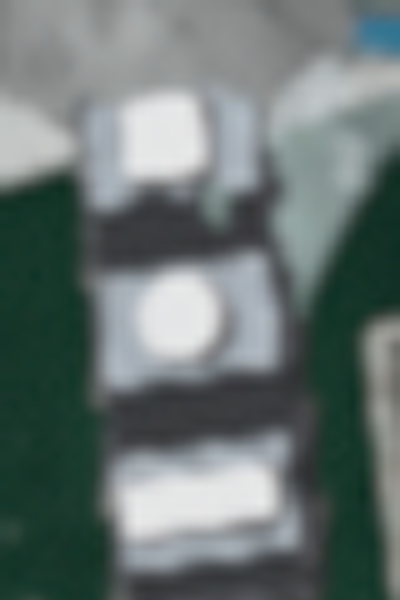

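```bash
python3 - <<'E'
from h import *
plan([.493,.4195,.06],183,4,-1)
E
```

```text
yaw now 179.8 turn [-0.2 -0.1 -3.2] dist 0.1382
[{"rotation":[-0.001, 0.0, -0.014],"translation":[-0.0063, 0.002, 0.0339],"hand":-1},
{"rotation":[-0.001, 0.0, -0.014],"translation":[-0.0063, 0.0019, 0.0339],"hand":-1},
{"rotation":[-0.001, 0.0, -0.014],"translation":[-0.0063, 0.0017, 0.0339],"hand":-1},
{"rotation":[-0.001, 0.0, -0.014],"translation":[-0.0063, 0.0016, 0.0339],"hand":-1}]
```

Request:
arm_command(
  deltas=[
    {"rotation":[0,0,-0.014],"translation":[-0.006,0.002,0.034],"hand":-1},
    {"rotation":[0,0,-0.014],"translation":[-0.006,0.002,0.034],"hand":-1},
    {"rotation":[0,0,-0.014],"translation":[-0.006,0.002,0.034],"hand":-1},
    {"rotation":[0,0,-0.014],"translation":[-0.005,0.002,0.024],"hand":-1},
    {"rotation":[0,0,0],"translation":[0,0,0],"hand":-1},
  ],
)

```text
time: 34.48
tool_pos: [0.5005, 0.4131, 0.073]
tcp_rot: [0.005, -0.02, 1.0, -0.0]
wrist_force: [0.1, -0.2, 0.4]
width: 0.007
```

```bash
python3 - <<'E'
from h import *
q()
im,c=snap('wrist','w35.png'); cv2.imwrite('pics/w35b.png',cv2.resize(im[:,:,::-1],(800,600)))
plan([.493,.4195,.042],183,2,-1)
E
```

```text
t 34.48 p [0.5005 0.4131 0.073 ] yaw -177.7 F [ 0.1 -0.2  0.4] w 0.007 j [ 0.52  0.38  1.65 -0.01  1.11 -1.09]
yaw now -177.7 turn [ 0.   0.6 -0.7] dist 0.034
[{"rotation":[0.0, 0.006, -0.006],"translation":[0.0042, 0.0031, 0.0162],"hand":-1},
{"rotation":[0.0, 0.006, -0.006],"translation":[0.0041, 0.0031, 0.0162],"hand":-1}]
```

View pics/w35b.png

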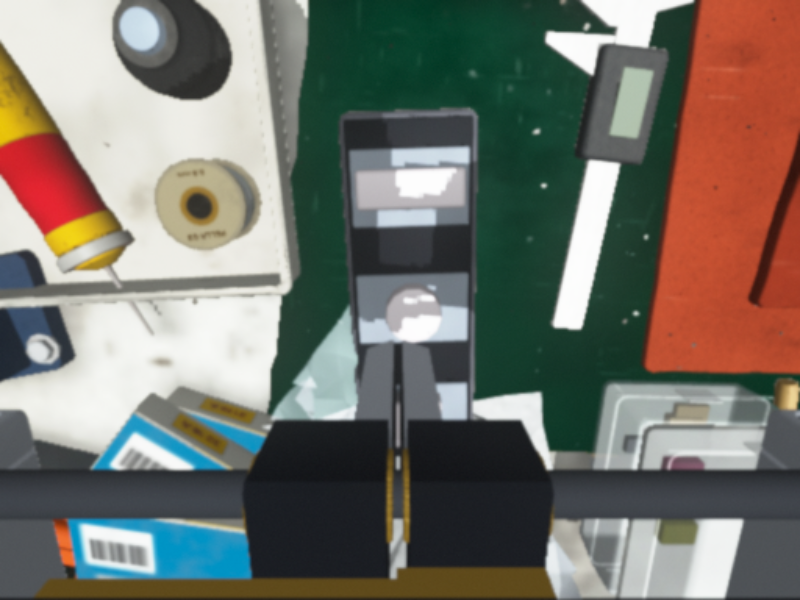

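Request:
arm_command(
  deltas=[
    {"rotation":[0,0.006,-0.006],"translation":[0.005,0.004,0.006],"hand":-1},
    {"rotation":[0,0.006,0],"translation":[0.003,0.003,0.01],"hand":-1},
    {"rotation":[0,0,0],"translation":[0,0,0.006],"hand":-1},
    {"rotation":[0,0,0],"translation":[0,0,0],"hand":-1},
  ],
)

```text
time: 35.02
tool_pos: [0.4948, 0.4212, 0.0553]
tcp_rot: [0.002, -0.023, 1.0, 0.002]
wrist_force: [-0.2, -0.7, -0.3]
width: 0.004
```

```bash
python3 - <<'E'
from h import *
q()
im,c=snap('wrist','w36.png'); cv2.imwrite('pics/w36b.png',cv2.resize(im[:,:,::-1],(800,600)))
p,R0=pose(); print(R0.inv().apply(np.array([.493,.4195,.038])-p), R0.as_matrix()[:,2])
E
```

```text
t 35.02 p [0.4948 0.4212 0.0553] yaw -177.4 F [-0.2 -0.7 -0.3] w 0.004 j [ 0.53  0.41  1.65  0.    1.08 -1.09]
[ 0.00213225 -0.00176961  0.01758481] [ 0.00428916  0.00396965 -0.99998292]
```

View pics/w36b.png

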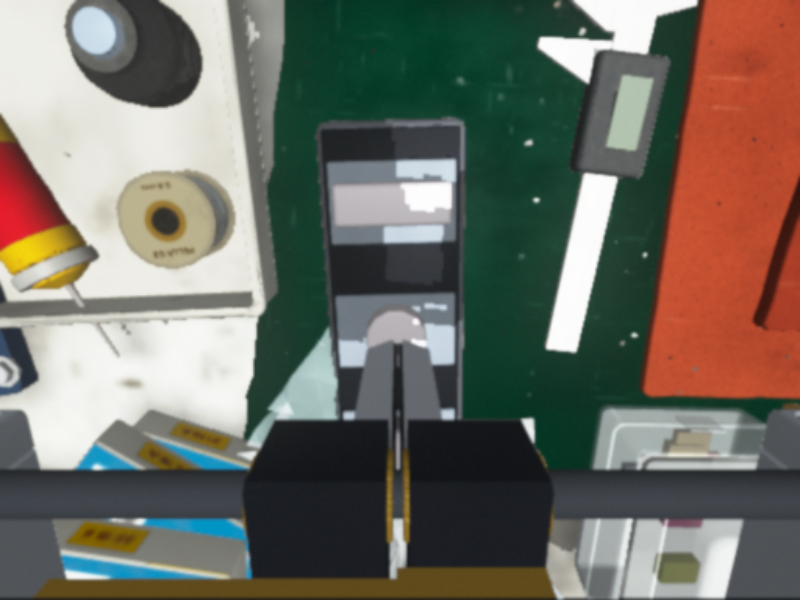

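Request:
arm_command(
  deltas=[
    {"rotation":[0,0,0],"translation":[0.002,-0.001,0.01],"hand":-1},
    {"rotation":[0,0,0],"translation":[0,0,0.008],"hand":-1},
    {"rotation":[0,0,0],"translation":[0,0,0.004],"hand":-1},
    {"rotation":[0,0,0],"translation":[0,0,0.003],"hand":-1},
  ],
)

```text
time: 35.58
tool_pos: [0.4936, 0.4207, 0.0318]
tcp_rot: [0.002, -0.023, 1.0, 0.002]
wrist_force: [-7.8, -4.9, 22.1]
width: 0.007
```

```bash
python3 - <<'E'
from h import *
q()
E
```

```text
t 35.58 p [0.4936 0.4207 0.0318] yaw -177.4 F [-7.8 -4.9 22.1] w 0.007 j [ 0.53  0.44  1.66  0.    1.04 -1.09]
```

The round key is fully down: z is 0.032 and the force went past 4 N to a hard stop. Releasing and moving to the square key.

Request:
arm_command(
  deltas=[
    {"rotation":[0,0,0],"translation":[0,0,-0.008],"hand":-1},
    {"rotation":[0,0,0],"translation":[0,0,-0.02],"hand":-1},
    {"rotation":[0,0,0],"translation":[-0.02,0,-0.015],"hand":-1},
    {"rotation":[0,0,0],"translation":[-0.025,0,-0.002],"hand":-1},
    {"rotation":[0,0,0],"translation":[-0.012,0,0],"hand":-1},
    {"rotation":[0,0,0],"translation":[0,0,0],"hand":-1},
  ],
)

```text
time: 36.33
tool_pos: [0.5523, 0.4238, 0.0821]
tcp_rot: [0.003, -0.023, 1.0, 0.002]
wrist_force: [-0.1, -0.5, 0.1]
width: -0.0
```

```bash
python3 - <<'E'
from h import *
q()
im,c=snap('wrist','w37.png'); cv2.imwrite('pics/w37b.png',cv2.resize(im[:,:,::-1],(800,600)))
f=lambda x,y: ray(c,x/1.5625-.2,y/1.5625-.2,.038).round(4)
plan([.5525,.422,.05],183,3,-1)
E
```

```text
t 36.33 p [0.5523 0.4238 0.0821] yaw -177.4 F [-0.1 -0.5  0.1] w -0.0 j [ 0.49  0.47  1.51  0.    1.15 -1.13]
yaw now -177.4 turn [ 0.3  0.4 -0.4] dist 0.032
[{"rotation":[0.002, 0.002, -0.002],"translation":[-0.0002, -0.0007, 0.0106],"hand":-1},
{"rotation":[0.002, 0.002, -0.002],"translation":[-0.0002, -0.0006, 0.0106],"hand":-1},
{"rotation":[0.002, 0.002, -0.002],"translation":[-0.0002, -0.0006, 0.0106],"hand":-1}]
```

View pics/w37b.png

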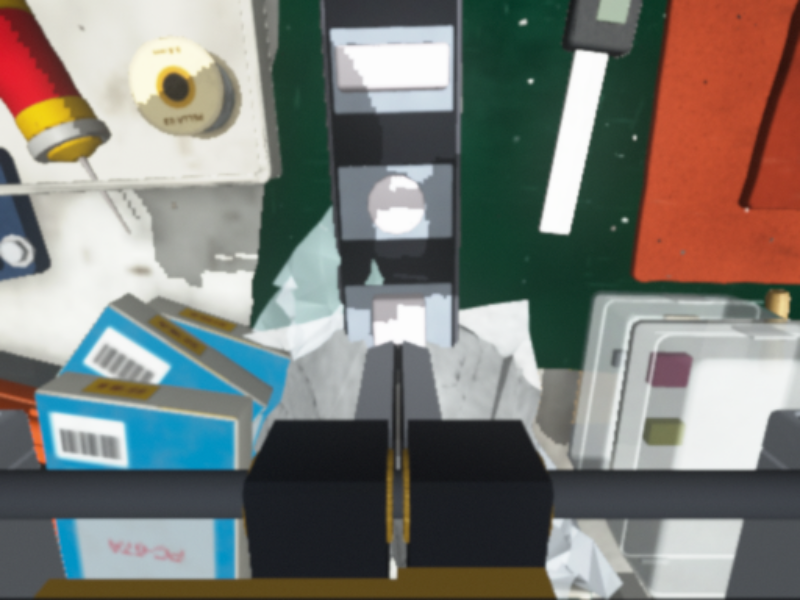

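```bash
python3 - <<'E'
from h import *
c=cams.get_calibration('wrist')
f=lambda x,y: ray(c,x/1.5625-.2,y/1.5625-.2,.038).round(4)
print('bar',f(393,66),'round',f(397,203),'sq',f(400,320))
E
```

```text
bar [0.4323 0.4158 0.038 ] round [0.4912 0.4203 0.038 ] sq [0.5497 0.4246 0.038 ]
```

Request:
arm_command(
  deltas=[
    {"rotation":[0.003,0.003,0],"translation":[0.002,0,0.014],"hand":-1},
    {"rotation":[0,0,0],"translation":[0.002,0,0.014],"hand":-1},
    {"rotation":[0,0,0],"translation":[0,0,0.008],"hand":-1},
    {"rotation":[0,0,0],"translation":[0,0,0],"hand":-1},
  ],
)

```text
time: 36.88
tool_pos: [0.544, 0.4231, 0.0409]
tcp_rot: [-0.001, -0.024, 1.0, -0.0]
wrist_force: [-0.2, -0.5, 0.6]
width: 0.001
```

```bash
python3 - <<'E'
from h import *
q()
E
```

```text
t 36.88 p [0.544  0.4231 0.0409] yaw -177.3 F [-0.2 -0.5  0.6] w 0.001 j [ 0.5   0.51  1.54 -0.    1.1  -1.12]
```

Request:
arm_command(
  deltas=[
    {"rotation":[0,0,0],"translation":[-0.006,0,-0.001],"hand":-1},
    {"rotation":[0,0,0],"translation":[0,0,0.004],"hand":-1},
    {"rotation":[0,0,0],"translation":[0,0,0.004],"hand":-1},
    {"rotation":[0,0,0],"translation":[0,0,0.003],"hand":-1},
  ],
)

```text
time: 37.38
tool_pos: [0.5513, 0.4239, 0.0322]
tcp_rot: [-0.0, -0.024, 1.0, -0.0]
wrist_force: [-1.0, 0.2, 5.7]
width: 0.003
```

```bash
python3 - <<'E'
from h import *
q()
E
```

```text
t 37.38 p [0.5513 0.4239 0.0322] yaw -177.3 F [-1.   0.2  5.7] w 0.003 j [ 0.49  0.53  1.52  0.    1.09 -1.13]
```

A little more to be sure it's fully down, then release and move to the bar.

Request:
arm_command(
  deltas=[
    {"rotation":[0,0,0],"translation":[0,0,0.003],"hand":-1},
    {"rotation":[0,0,0],"translation":[0,0,0.002],"hand":-1},
  ],
)

```text
time: 37.62
tool_pos: [0.5514, 0.424, 0.0321]
tcp_rot: [-0.001, -0.024, 1.0, -0.001]
wrist_force: [-6.4, -4.7, 11.4]
width: 0.006
```

Request:
arm_command(
  deltas=[
    {"rotation":[0,0,0],"translation":[0,0,-0.008],"hand":-1},
    {"rotation":[0,0,0],"translation":[0,0,-0.02],"hand":-1},
    {"rotation":[0,0,0],"translation":[0.02,0,-0.015],"hand":-1},
    {"rotation":[0,0,0],"translation":[0.035,-0.003,0],"hand":-1},
    {"rotation":[0,0,0],"translation":[0.035,-0.003,0],"hand":-1},
    {"rotation":[0,0,0],"translation":[0.025,-0.003,0],"hand":-1},
    {"rotation":[0,0,0],"translation":[0,0,0],"hand":-1},
  ],
)

```text
time: 38.5
tool_pos: [0.4371, 0.4106, 0.0824]
tcp_rot: [0.003, -0.024, 1.0, 0.002]
wrist_force: [-0.1, 0.2, 0.3]
width: 0.009
```

```bash
python3 - <<'E'
from h import *
q(); plan([.4325,.4158,.045],184,3,-1)
E
```

```text
t 38.5 p [0.4371 0.4106 0.0824] yaw -177.3 F [-0.1  0.2  0.3] w 0.009 j [ 0.57  0.26  1.78 -0.    1.09 -1.05]
yaw now -177.3 turn [ 0.2  0.4 -1.3] dist 0.038
[{"rotation":[0.001, 0.002, -0.007],"translation":[0.0015, 0.0018, 0.0125],"hand":-1},
{"rotation":[0.001, 0.002, -0.007],"translation":[0.0015, 0.0018, 0.0125],"hand":-1},
{"rotation":[0.001, 0.002, -0.007],"translation":[0.0015, 0.0018, 0.0125],"hand":-1}]
```

Request:
arm_command(
  deltas=[
    {"rotation":[0.001,0.002,-0.01],"translation":[0.003,0.004,0.012],"hand":-1},
    {"rotation":[0,0.002,-0.01],"translation":[0.002,0.002,0.014],"hand":-1},
    {"rotation":[0,0,0],"translation":[0,0,0.008],"hand":-1},
    {"rotation":[0,0,0],"translation":[0,0,0],"hand":-1},
  ],
)

```text
time: 39.0
tool_pos: [0.4345, 0.4171, 0.046]
tcp_rot: [0.002, -0.034, 0.999, 0.001]
wrist_force: [0.1, -0.4, 0.3]
width: 0.011
```

```bash
python3 - <<'E'
from h import *
q()
im,c=snap('wrist','w38.png'); cv2.imwrite('pics/w38b.png',cv2.resize(im[:,:,::-1],(800,600)))
print((np.array(proj(c,[.4325,.4158,.038]))+.2)*1.5625,(np.array(proj(c,pose()[0]))+.2)*1.5625)
E
```

```text
t 39.0 p [0.4345 0.4171 0.046 ] yaw -176.1 F [ 0.1 -0.4  0.3] w 0.011 j [ 0.58  0.32  1.78  0.    1.03 -1.06]
[396.11315178 347.06157812] [399.21241365 359.73481722]
```

View pics/w38b.png

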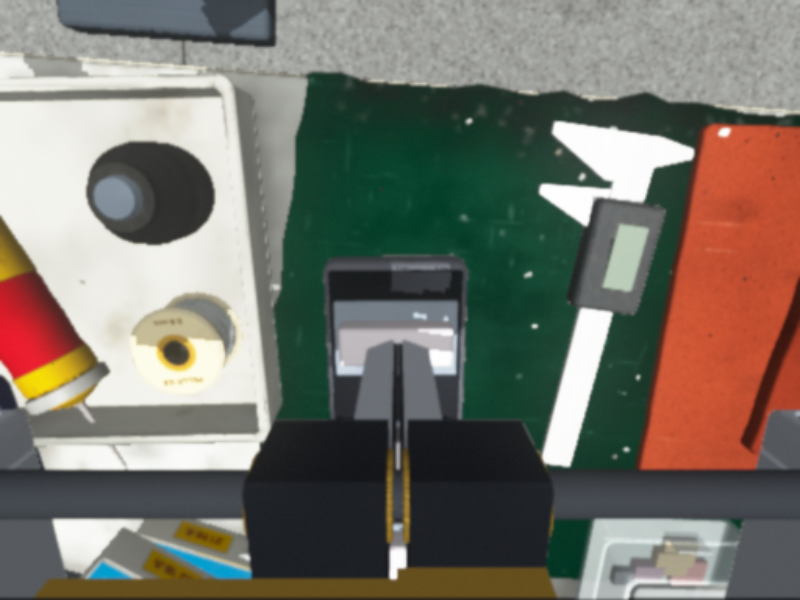

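Request:
arm_command(
  deltas=[
    {"rotation":[0,0,0],"translation":[0.002,-0.001,0.004],"hand":-1},
    {"rotation":[0,0,0],"translation":[0,0,0.005],"hand":-1},
    {"rotation":[0,0,0],"translation":[0,0,0.004],"hand":-1},
    {"rotation":[0,0,0],"translation":[0,0,0.004],"hand":-1},
    {"rotation":[0,0,0],"translation":[0,0,0.003],"hand":-1},
  ],
)

```text
time: 39.67
tool_pos: [0.4337, 0.4165, 0.0317]
tcp_rot: [0.001, -0.034, 0.999, 0.0]
wrist_force: [-10.1, -8.2, 26.7]
width: 0.004
```

```bash
python3 - <<'E'
from h import *
q()
E
```

```text
t 39.67 p [0.4337 0.4165 0.0317] yaw -176.1 F [-10.1  -8.2  26.7] w 0.004 j [ 0.58  0.35  1.78 -0.    1.01 -1.06]
```

The bar is fully down. Releasing, retreating upward and doing the final check.

Request:
arm_command(
  deltas=[
    {"rotation":[0,0,0],"translation":[0,0,-0.008],"hand":-1},
    {"rotation":[0,0,0],"translation":[0,0,-0.025],"hand":-1},
    {"rotation":[0,0,0],"translation":[0,0,-0.05],"hand":-1},
    {"rotation":[0,0,0],"translation":[0,0,-0.05],"hand":-1},
    {"rotation":[0,0,0],"translation":[0,0,-0.04],"hand":-1},
    {"rotation":[0,0,0],"translation":[0,0,0],"hand":-1},
    {"rotation":[0,0,0],"translation":[0,0,0],"hand":-1},
  ],
)

```text
time: 40.55
tool_pos: [0.4331, 0.4162, 0.2084]
tcp_rot: [0.002, -0.034, 0.999, 0.001]
wrist_force: [0.9, 0.4, 0.7]
width: 0.004
```

```bash
python3 - <<'E'
from h import *
q()
im,c=snap('top','t40.png'); cv2.imwrite('pics/t40b.png',cv2.resize(im[110:285,130:415,::-1],None,fx=2.8,fy=2.8,interpolation=cv2.INTER_CUBIC))
im,c=snap('scene','s40.png'); cv2.imwrite('pics/s40b.png',cv2.resize(im[130:290,150:390,::-1],None,fx=3.3,fy=3.3,interpolation=cv2.INTER_CUBIC))
E
```

```text
t 40.55 p [0.4331 0.4162 0.2084] yaw -176.1 F [0.9 0.4 0.7] w 0.004 j [ 0.58  0.13  1.69 -0.    1.32 -1.06]
```

View pics/t40b.png

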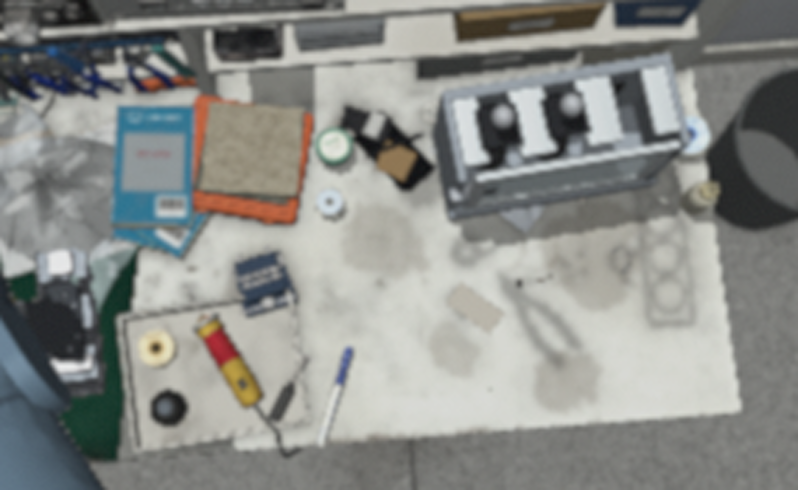

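View pics/s40b.png

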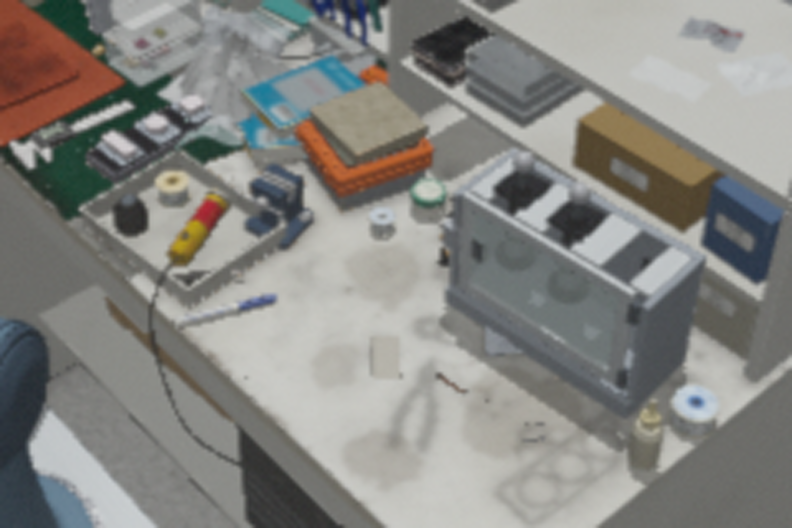

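Everything is as it should be: two drivers hanging, the door shut, bystanders unmoved and no driver left on the bench. Handing in.

```bash
python3 - <<'E'
from h import *
print(r.hand_in()); q()
E
```

```text
the job is handed in; nothing more can be done
None
the job is handed in; nothing more can be done
```

The job is handed in at about 41 s of the 210 s allowed. Both drivers on the bench are on charge, the door is shut, and the three keys were pressed in order. No third driver was there to find.

- **Drivers:** Each was pinched by its ball, swung down at a loosened grip, regripped and hung by its collar. The first is in lane 1 and the second in lane 2. With the grip open, each ball sat within about 4 pixels of where a properly hung ball should appear.
- **Door:** I pushed it until it stopped hard, at about 26 N sideways. Measured from above, it stands at about 0.004 rad (latched needs under 0.025 rad, and the bolt snaps out near 0.007 rad). The bolt itself can't be seen directly, so the latching is inferred from the angle and the hard stop.
- **Keys:** The round, square and bar keys were pressed in that order, each down to a fingertip height of about 32 mm and released. That is the full 6 mm of travel. The force at the bottom was 11–27 N, more than the 4 N needed.
- **Bench:** The flux bottle and jar stand where they started, as far as the last pictures show. The calliper was not touched.

One thing disagreed: both drivers touched the rails with the tool about 5–7 mm higher than I calculated. The balls had slid a little in the pads while the grip was loose, and both drivers still settled onto the rails.

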